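# Gauge a miniature kerb slab with the ratchet thimble

### The arm

A 6-joint arm with a two-finger parallel gripper is mounted at the origin on the work surface. World frame = base frame: x ahead of the robot, y to its left, z up, the work surface at z = 0. Lengths are in mm, angles in rad, forces in N, time in s.
With the tool pointing down it reaches from about 425 to 950 mm from the base axis. Payload 14.7 kg.
Tool frame: the origin (TCP) lies between the finger pads; the fingertips stand 14 mm ahead of it and the grasp point (between the pads) lies 5 mm behind it; x points along the fingers, y is the direction in which the jaws open and shut, and the axes are right-handed (so a half turn about x gives the same grasp; the last joint's range is limited). The gripper opens to 85 mm and grips with 20 to 120 N. Pads are 22 mm wide; open, the fingers measure 114 mm over their backs; the gripper's body (76 mm by 85 mm) begins 54 mm behind the grasp point. The pads swing forward as they close: fully open they stand 13 mm farther back than shut.
Start: joints at [-1.215, 0.48, 1.596, -0, 1.065, -0.047], TCP at [254.812, -597.966, 245.297] pointing down, gripper open.
Joint ranges: [-2.75, 2.75], [-0.82, 2.05], [0.23, 2.67], [-1.56, 4.7], [0.09, 2.69], [-2.92, 2.92]. Speed limits (rad/s): [1.89, 1.89, 2.39, 3.01, 3.01, 3.01].

### API

Orientations are given as [roll, pitch, yaw] about the fixed x, y, z axes, in that order (R = Rz(yaw) Ry(pitch) Rx(roll)).
In Python, from station import manip, cams, job gives the robot as it stands.
- The arm moves only by the shell command python3 -m pendant 'ROWS' [FORCE]. ROWS is JSON, a list of rows, each an object with "turn": the turn, a rotation vector about the tool's x, y, z in rad, a list of three; "slide": the shift along the tool's x, y, z in mm, a list of three; "gripper": the closure, from -1 (fully open) to 1 (shut). A call has 1 to 20 rows; each row shifts and turns the commanded pose from where the row before left it, along the tool's axes as they then stand; what a row does not reach is not made up. A row lasts 1/10 s, in which the tool goes at most 50 mm and 8.59 degrees, less where a joint would pass 70% of its speed; a pose out of reach is approached as far as the arm can. A call with a gripper value outside its range is refused whole. The fingers move at their own pace and stop on an object; FORCE is the grip in N (left out, the last holds). Time passes only in rows, so rows that do not move let the fingers close. It gives the time, the measured TCP pose, the force and the opening at its end, in the units of the state.
- manip.sense(): the state, without advancing time (a new reading comes with each control period).
- cams.get_image(name): name is "scene" or "top"; returns the picture (400x640x3 uint8, red, green, blue); there is no depth.
- cams.calibration(name): a dict with "camera_matrix" (3x3 intrinsics, pixels), "dist_coeffs" ([k1, k2, p1, p2, k3] as OpenCV has them; the pictures are not rectified), "R" (3x3) and "t" (3): a world point X has camera coordinates R X + t. Camera axes: x right, y down, z forward; pixel columns grow to the right and rows downward; lengths in mm; the calibration is good to about 2 mm. A picture is of the moment at which its call begins. calibration takes no time and is no camera call.
- job.sign_off(): hands the job in, once; it reports no verdict.
The state is a dict: "time_s": time; "qpos": joint angles; "dq": joint speeds; "joint_torque": joint torques, N m; "tool_pos": TCP position; "tool_rot": TCP orientation; "contact_force": force on the tool from outside, world axes, zero at the start; "torque": the same for the moment, N m; "finger_gap": finger opening in mm.
Only numpy, scipy, OpenCV 4.12 (cv2) and the standard library are available. Lean on these libraries where they do the work, as an engineer would, in place of code of your own. Each camera call takes 0.05 s, during which the arm holds its last target.

### The job

Measure the thickness of the long plaster kerb slab: lay it flat and square along the steel rest of the bench gauge, under the spindle, with its end pushed home against the upright, and let go of it. Then turn the small ratchet cap on top clockwise until the spindle has closed on the slab and the ratchet has slipped by at least a sixth of a turn. Leave the slab lightly clamped there, not crushed, without disturbing the other things on the bench.

Things in the scene. Friction and masses are not known exactly. Their poses are not given: they have to be found in the camera images.
- slab: Off-white plaster kerb slab, 170 mm long (x), 50 mm wide (y), 16 mm thick (z), 0.15 to 0.3 kg, thin cross grooves on top only for looks. Lies flat on the table at the start, right side up. Origin at the centre of its underside. Its two ends are alike.
- gauge: C-shaped bench thickness gauge, fixed to the table. Origin on the table under the spindle axis, z up, rest along +y. Grey base plate x -45 to 45, y -110 to 180, top z 15 mm. Steel rest bar on it: x -15 to 15, y -52 to 170, flat top z 45 mm, so a slab overhangs it by 10 mm each side and fingers fit beside it.
- rest_home (a point): Point fixed on the gauge, on the rest's top at x 0, y 43, z 45 mm of the gauge: where the centre of the slab's underside lies when the slab is home (end against the upright's face, long axis along the gauge's y).
- stop (a point): Centre of the end-stop face of the gauge's grey upright, at y -42 mm, z 53 mm of the gauge. The upright: x -25 to 25, y -97 to -42 mm, up to z 115 mm. From its top a grey arm 40 mm wide reaches out over the spindle to y 25 mm, z 85 to 115 mm; thimble and cap stand on the arm.
- cap_grip (a point): Point fixed on the gauge's axis, 166 mm above the table, near mid height of the ratchet cap: ribbed steel cylinder, diameter 30 mm, z 143 to 183 mm. Below it a neck, diameter 18 mm (z 137 to 143), and the wider aluminium thimble, diameter 42 mm (z 115 to 137). Cap and thimble turn but do not rise or sink.
- spindle: Steel spindle that comes down out of the arm, its round foot 20 mm in diameter; origin at the centre of the foot's underside. Starts 5 to 10 mm above the top of a slab lying on the rest. Moves only up and down, driven by the thimble.
- thimble (a joint): Angle of the thimble (rad), growing clockwise seen from above, which lowers the spindle by 4 mm per rad; range 0 to 8.25, 1.7 to 3.0 at the start. It touches the slab at about 4.25. Friction 0.03 N m, so it stays where it is left. Turned by itself past contact, without the ratchet, it crushes the slab.
- ratchet (a joint): Slip of the cap relative to the thimble (rad), 0 at the start. Turning the cap clockwise carries the thimble along (slip stays near 0) until the spindle presses on something; then at 0.08 N m the cap slips and this grows; the spindle then presses with about 13 N. Turning the cap back first undoes the slip, then raises the spindle.
- square_tile: terracotta tile 90 x 90 x 14 mm, bystander; origin under its centre
- wood_slat: wooden strip 200 x 24 x 10 mm along its x, bystander; origin under its centre
- cup: white plastic cup, 72 mm across, 90 mm tall, bystander; origin under its centre
- tub: low white plastic bowl, 90 mm across, 45 mm tall, bystander; origin under its centre
- glue: white bottle, 56 mm across, 140 mm tall, bystander; origin under its centre
- brush: wooden brush 190 mm long along its x, lying, bystander
- jar: amber glass jar, 66 mm across, 85 mm tall, bystander; origin under its centre
Mind the look-alikes: they are no part of the job. Leave any orange, pink or red look-alike of the slab alone.

How it is judged:
By the outcome, as a careful person would: the job done as asked, in the order asked, and still so for the second after the job is handed in, with the robot touching nothing.
It also fails if it takes over 67 s, if anything falls off the work surface, if the arm or the gripper's body presses on something with over 40 N, if the wrist force passes 120 N, or if a joint passes its speed limit or range.

## Working session

There is one attempt and no reset: what is moved stays moved. The work goes in short steps, Python scripts to look and compute and a shell command to move; the robot and the scene stay as the last step left them, time stands still between calls to the robot, and variables do not carry over. Pictures are saved under pics/ and viewed, and the job is handed in when it is done.

```bash
mkdir -p pics; ls; python3 - <<'E'
from station import manip,cams,job
import cv2,numpy as np
s=manip.sense()
for k,v in s.items(): print(k,np.round(v,4))
for n in("scene","top"):
    im=cams.get_image(n); cv2.imwrite(f"pics/{n}0.png",im[:,:,::-1])
    c=cams.calibration(n); print(n,{k:np.round(v,4).tolist() for k,v in c.items()})
E
```

```text
pics
time_s 0.0
qpos [-1.2146  0.4808  1.5969  0.      1.0651 -0.0466]
dq [-0.0001  0.0001 -0.0005 -0.0004  0.0003 -0.0006]
joint_torque [ 6.80000e-03 -9.50624e+01 -4.30196e+01  7.00000e-04  1.20000e-02
  1.00000e-04]
tool_pos [ 254.6802 -597.5961  244.6956]
tool_rot [-1.6228  1.5696  1.9216]
contact_force [ 0.1715 -0.2997  0.6701]
torque [ 0.0137 -0.0057  0.0092]
finger_gap 85.3644
scene {'camera_matrix': [[389.3183, 0.0, 323.4114], [0.0, 389.3183, 206.8126], [0.0, 0.0, 1.0]], 'dist_coeffs': [-0.0222, 0.0, 0.0, 0.0, 0.0], 'R': [[-0.7748, 0.6319, -0.0193], [0.3423, 0.3937, -0.8531], [-0.5315, -0.6676, -0.5214]], 't': [404.4561, -78.2214, 1446.8905]}
top {'camera_matrix': [[472.113, 0.0, 314.729], [0.0, 472.113, 195.5103], [0.0, 0.0, 1.0]], 'dist_coeffs': [-0.0199, 0.0, 0.0, 0.0, 0.0], 'R': [[-0.0183, -0.9998, -0.0002], [-0.9938, 0.0182, -0.11], [0.1099, -0.0018, -0.9939]], 't': [-7.7599, 548.4288, 1657.0729]}
```

View pics/scene0.png

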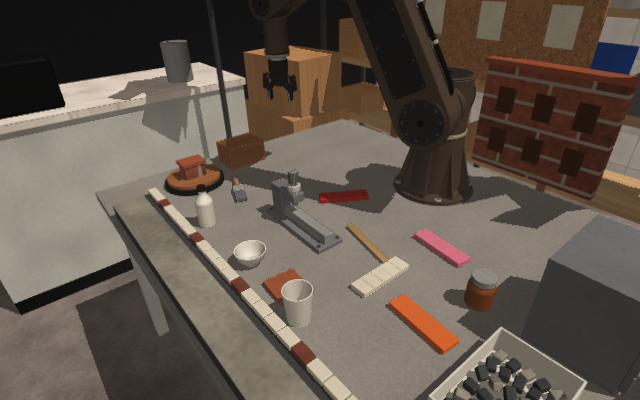

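View pics/top0.png

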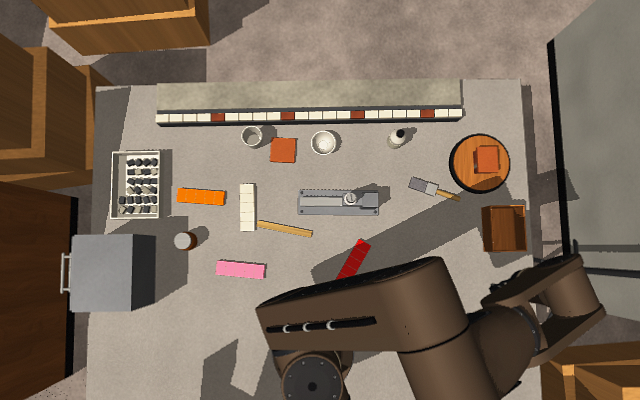

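```bash
python3 - <<'E'
import cv2
im=cv2.imread("pics/top0.png")
cv2.imwrite("pics/c1.png",cv2.resize(im[175:245,230:330],None,fx=8,fy=8,interpolation=cv2.INTER_CUBIC)[:560,:800])
cv2.imwrite("pics/c2.png",cv2.resize(im[180:225,290:390],None,fx=8,fy=8,interpolation=cv2.INTER_CUBIC))
im=cv2.imread("pics/scene0.png")
cv2.imwrite("pics/c3.png",cv2.resize(im[160:300,260:420],None,fx=4,fy=4,interpolation=cv2.INTER_CUBIC))
E
```

```text
(no output)
```

View pics/c1.png

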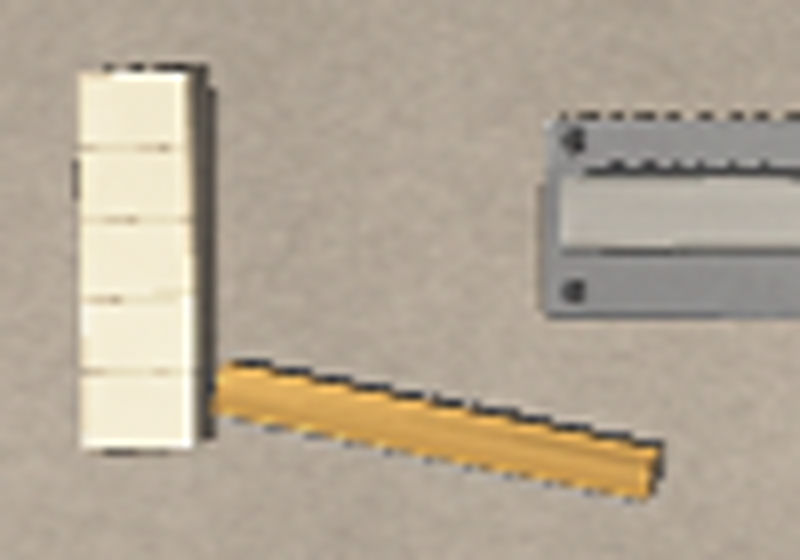

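View pics/c2.png

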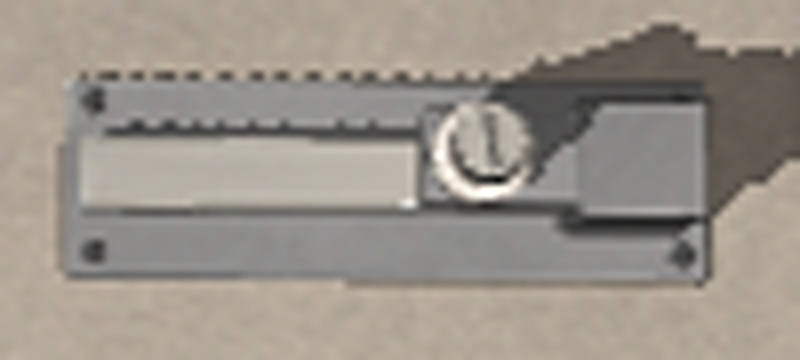

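View pics/c3.png

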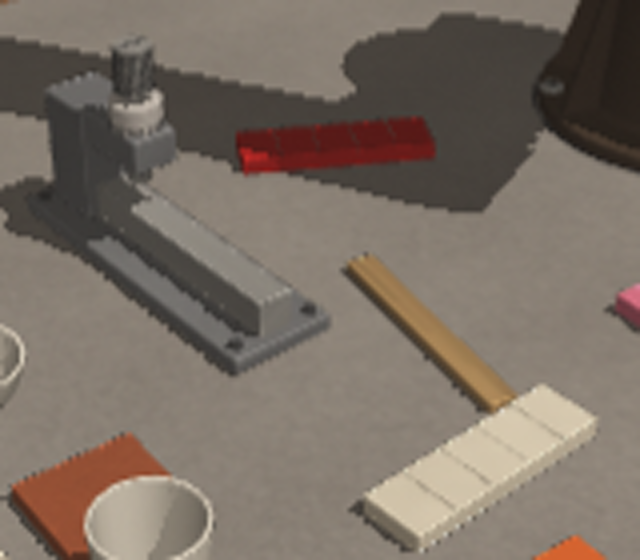

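```bash
cat > h.py <<'E'
import numpy as np,cv2
from scipy.optimize import least_squares
from scipy.spatial.transform import Rotation as Ro
from station import manip,cams,job
C={n:cams.calibration(n) for n in("scene","top")}
def proj(n,P):
    c=C[n];K=np.array(c["camera_matrix"]);d=np.array(c["dist_coeffs"],float)
    r,_=cv2.Rodrigues(np.array(c["R"],float))
    return cv2.projectPoints(np.array(P,float).reshape(-1,1,3),r,np.array(c["t"],float),K,d)[0].reshape(-1,2)
def pl(pose,L):
    x,y,a=pose; L=np.array(L,float); c,s=np.cos(a),np.sin(a)
    return np.c_[x+c*L[:,0]-s*L[:,1],y+s*L[:,0]+c*L[:,1],L[:,2]]
def crop(px,f,o): return (np.array(px,float)+.5)/f-.5+np.array(o)
def fit(obs,p0):
    def r(p): return np.concatenate([(proj(n,pl(p,L))-np.array(u)).ravel() for n,L,u in obs])
    s=least_squares(r,p0,loss='soft_l1'); return s.x,r(s.x).reshape(-1,2)
def box(x0,x1,y0,y1,z): return [[x0,y0,z],[x1,y0,z],[x1,y1,z],[x0,y1,z]]
E
python3 - <<'E'
from h import *
S=box(-85,85,-25,25,16)
t=crop([(80,450),(195,448),(190,70),(78,72)],8,(230,175))
# local x along world +x (up in top picture): +y is left
Lt=[[-85,25,16],[-85,-25,16],[85,-25,16],[85,25,16]]
p,r=fit([("top",Lt,t)],[550,150,0]); print("slab top",p.round(3),r.round(1).tolist())
s=crop([(545,385),(597,422),(418,538),(363,497)],4,(260,160))
Ls=[[-85,-25,16],[-85,25,16],[85,25,16],[85,-25,16]]
p2,r2=fit([("scene",Ls,s)],p);print("scene",p2.round(3),r2.round(1).tolist())
p3,_=fit([("top",Lt,t),("scene",Ls,s)],p);print(p3.round(3))
# gauge
gt=crop([(70,85),(68,275),(708,283),(80,140),(82,208)],8,(290,180))
# gauge +y to left ; x up (world +x)
Lg=[[45,180,15],[-45,180,15],[-45,-110,15],[15,170,45],[-15,170,45]]
g,r=fit([("top",Lg,gt)],[560,-50,0]);print("gauge top",g.round(3),r.round(1).tolist())
gs=crop([(235,365),(330,318),(260,303),(293,290)],4,(260,160))
Lgs=[[45,180,15],[-45,180,15],[15,170,45],[-15,170,45]]
g2,r=fit([("scene",Lgs,gs)],g);print("gauge scene",g2.round(3),r.round(1).tolist())
g3,_=fit([("top",Lg,gt),("scene",Lgs,gs)],g);print(g3.round(3))
for n in("top","scene"):
    im=cv2.imread(f"pics/{n}0.png"); f=6 if n=="top" else 4; o=(235,175) if n=="top" else (260,160)
    w=(130,75) if n=="top" else(160,140)
    im=cv2.resize(im[o[1]:o[1]+w[1],o[0]:o[0]+w[0]],None,fx=f,fy=f,interpolation=cv2.INTER_CUBIC)
    def dr(P,c): cv2.polylines(im,[np.round((proj(n,P)+.5-np.array(o))*f-.5).astype(int)],True,c,1)
    dr(pl(p3,box(-85,85,-25,25,16)),(0,0,255));dr(pl(p3,box(-85,85,-25,25,0)),(255,0,255))
    dr(pl(g3,box(-45,45,-110,180,15)),(0,0,255));dr(pl(g3,box(-15,15,-52,170,45)),(0,255,0));dr(pl(g3,box(-25,25,-97,-42,115)),(255,0,0))
    a=np.linspace(0,6.28,24);dr(pl(g3,np.c_[15*np.cos(a),15*np.sin(a),183+0*a]),(0,255,255))
    cv2.imwrite(f"pics/ov_{n}.png",im)
E
```

```text
slab top [5.12922e+02 2.28192e+02 6.00000e-03] [[0.2, -0.0], [-0.2, -0.1], [-0.1, 0.0], [0.1, 0.1]]
scene [5.15786e+02 2.28878e+02 4.00000e-03] [[-0.4, 0.1], [0.7, -0.3], [-0.0, 0.3], [-0.2, -0.2]]
[5.14395e+02 2.28324e+02 5.00000e-03]
gauge top [ 5.23026e+02 -1.35704e+02 -2.30000e-02] [[-0.6, -0.5], [-0.6, 0.6], [0.2, 0.0], [0.6, -0.0], [0.3, -0.1]]
gauge scene [ 5.26849e+02 -1.34647e+02 -2.30000e-02] [[0.0, -0.5], [0.5, -0.6], [-0.2, 0.9], [-0.3, 0.3]]
[ 5.23728e+02 -1.35842e+02 -2.90000e-02]
```

View pics/ov_top.png

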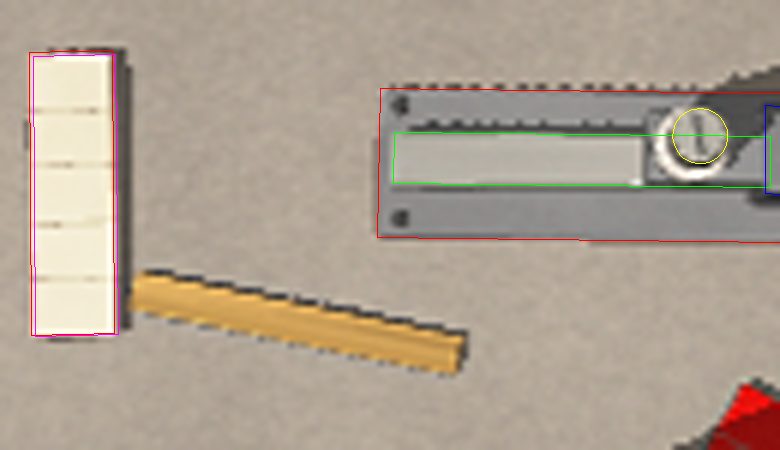

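View pics/ov_scene.png

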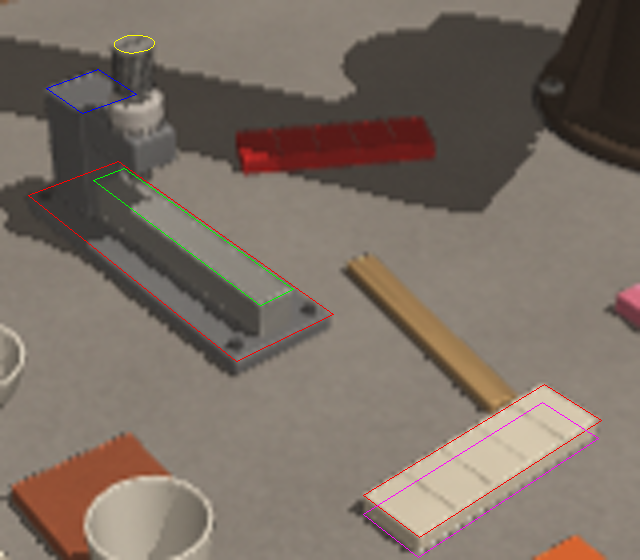

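```bash
cat >> h.py <<'E'
G0=None
E
python3 - <<'E'
from h import *
im=cv2.imread("pics/top0.png")
cv2.imwrite("pics/c4.png",cv2.resize(im[184:220,325:385],None,fx=13,fy=13,interpolation=cv2.INTER_LANCZOS4))
im=cv2.imread("pics/scene0.png")
cv2.imwrite("pics/c5.png",cv2.resize(im[165:255,265:345],None,fx=6.6667,fy=6.6667,interpolation=cv2.INTER_LANCZOS4))
E
```

```text
(no output)
```

View pics/c4.png

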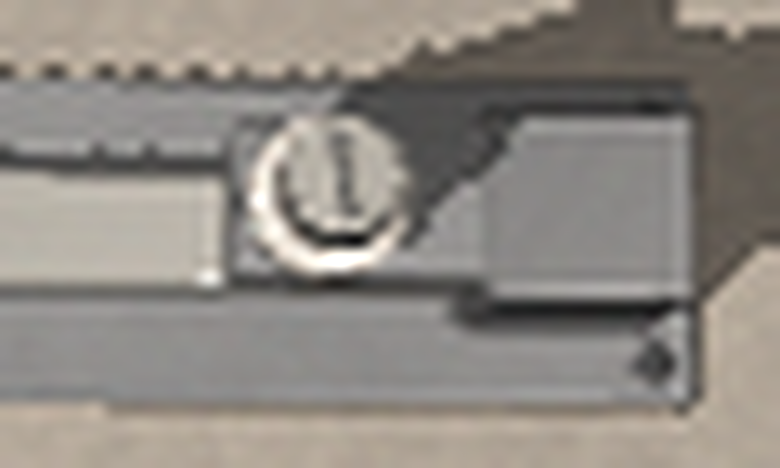

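View pics/c5.png

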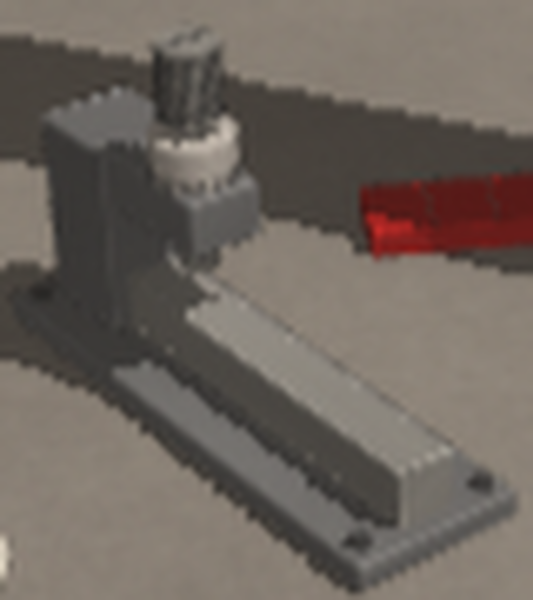

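```bash
python3 - <<'E'
from h import *
gt=np.r_[crop([(70,85),(68,275),(80,140),(82,208)],8,(290,180)),crop([(690,403),(692,113),(692,300),(485,296),(230,285),(345,175),(331,193)],13,(325,184))]
Lg=[[45,180,15],[-45,180,15],[15,170,45],[-15,170,45],[-45,-110,15],[25,-97,115],[-25,-97,115],[-25,-42,115],[-20,25,115],[0,0,183],[0,0,135]]
g,r=fit([("top",Lg,gt)],[523,-135,-.02]);print(g.round(3),r.round(1).tolist())
gs=crop([(355,570),(515,492),(400,474),(460,452),(190,42),(45,118),(100,150)],20/3,(265,165))
Ls=[[45,180,15],[-45,180,15],[15,170,45],[-15,170,45],[0,0,183],[25,-97,115],[25,-42,115]]
g2,r=fit([("scene",Ls,gs)],g);print(g2.round(3),r.round(1).tolist())
g3,r=fit([("top",Lg,gt),("scene",Ls,gs)],g);print(g3.round(4))
E
```

```text
[ 5.23911e+02 -1.35086e+02 -1.90000e-02] [[-0.8, -0.5], [-0.7, 0.6], [0.4, -0.0], [0.1, -0.1], [0.5, 0.0], [0.2, -0.3], [0.4, 0.0], [0.1, 0.3], [-0.1, -0.3], [-0.1, 0.1], [-0.1, 0.3]]
[ 5.24508e+02 -1.35707e+02 -3.30000e-02] [[0.4, 0.0], [0.8, -0.0], [-0.3, 0.3], [-1.1, -0.2], [-0.2, -0.3], [-0.3, -0.7], [0.5, 0.8]]
[ 5.242891e+02 -1.353998e+02 -2.590000e-02]
```

```bash
cat >> h.py <<'E'
def state():
    s=manip.sense(); R=Ro.from_euler("xyz",s["tool_rot"]).as_matrix()
    return s,R,np.array(s["tool_pos"],float)
def to(target,yaw=None,show=True):
    """slide in tool axes to world target, and turn (rad about tool x) so tool-y axis points at world angle yaw"""
    s,R,p=state()
    print("t",s["time_s"],"pos",p.round(1),"yang",round(np.arctan2(R[1,1],R[0,1]),4),"x",R[:,0].round(4),"q",np.round(s["qpos"],3),"gap",round(s["finger_gap"],1),"F",np.round(s["contact_force"],1),"M",np.round(s["torque"],3))
    if target is not None: print("slide",(R.T@(np.array(target)-p)).round(1))
E
python3 -c "
from h import *
to([558,229,120]); s,R,p=state(); print(R.round(3))"
```

```text
t 0.1 pos [ 254.7 -597.6  244.7] yang -1.168 x [-4.e-04  1.e-03 -1.e+00] q [-1.215  0.481  1.597  0.     1.065 -0.047] gap 85.5 F [ 0.3 -1.  -0. ] M [-0.02  -0.032  0.028]
slide [ 125.5 -641.5 -603. ]
[[-0.     0.392 -0.92 ]
 [ 0.001 -0.92  -0.392]
 [-1.    -0.001 -0.   ]]
```

```bash
python3 -m pendant '[{"turn":[0.133,0,0],"slide":[0,0,0],"gripper":-1},{"turn":[0.133,0,0],"slide":[0,0,0],"gripper":-1},{"turn":[0.133,0,0],"slide":[0,0,0],"gripper":-1},{"turn":[0,0,0],"slide":[0,-30,-35],"gripper":-1},{"turn":[0,0,0],"slide":[0,-30,-35],"gripper":-1},{"turn":[0,0,0],"slide":[0,-30,-35],"gripper":-1},{"turn":[0,0,0],"slide":[0,-30,-35],"gripper":-1},{"turn":[0,0,0],"slide":[0,-30,-35],"gripper":-1},{"turn":[0,0,0],"slide":[0,-45,-18],"gripper":-1},{"turn":[0,0,0],"slide":[0,-45,-18],"gripper":-1},{"turn":[0,0,0],"slide":[0,-45,-18],"gripper":-1},{"turn":[0,0,0],"slide":[0,-45,-18],"gripper":-1},{"turn":[0,0,0],"slide":[0,-45,-18],"gripper":-1},{"turn":[0,0,0],"slide":[0,-45,-18],"gripper":-1},{"turn":[0,0,0],"slide":[0,-45,0],"gripper":-1},{"turn":[0,0,0],"slide":[0,-45,0],"gripper":-1},{"turn":[0,0,0],"slide":[0,-45,0],"gripper":-1},{"turn":[0,0,0],"slide":[0,-45,0],"gripper":-1}]' 60; python3 -c "
from h import *
to([558,229,80])"
```

```text
time_s: 1.9
tool_pos: [535.1, 4.9, 245.2]
tool_rot: [-0.035, 1.57, 3.11]
contact_force: [-0.1, -0.3, 0.3]
finger_gap: 85.2
t 1.9 pos [535.1   4.9 245.2] yang -1.5671 x [-4.e-04  0.e+00 -1.e+00] q [-0.048  0.321  1.859 -0.     0.962  1.52 ] gap 85.2 F [-0.1 -0.3  0.3] M [ 0.    -0.029  0.026]
slide [ 165.2 -224.   -23.8]
```

```bash
python3 -m pendant '[{"turn":[0,0,0],"slide":[0,-45,-5],"gripper":-1},{"turn":[0,0,0],"slide":[0,-45,-5],"gripper":-1},{"turn":[0,0,0],"slide":[0,-45,-5],"gripper":-1},{"turn":[0,0,0],"slide":[20,-45,-5],"gripper":-1},{"turn":[0,0,0],"slide":[40,-44,-4],"gripper":-1},{"turn":[0,0,0],"slide":[40,0,0],"gripper":-1},{"turn":[0,0,0],"slide":[40,0,0],"gripper":-1},{"turn":[0,0,0],"slide":[25,0,0],"gripper":-1},{"turn":[0,0,0],"slide":[0,0,0],"gripper":-1},{"turn":[0,0,0],"slide":[0,0,0],"gripper":-1}]' 60; python3 - <<'E'
from h import *
to([558,229,20])
for n,o in(("top",(180,140)),("scene",(300,200))):
    im=cams.get_image(n)[:,:,::-1]
    cv2.imwrite(f"pics/{n}1.png",cv2.resize(im[o[1]:o[1]+110,o[0]:o[0]+150],None,fx=5,fy=5,interpolation=cv2.INTER_CUBIC))
E
```

```text
time_s: 2.9
tool_pos: [558.1, 220.1, 87.0]
tool_rot: [0.316, 1.57, -2.822]
contact_force: [0.9, 0.6, 0.8]
finger_gap: 85.4
t 2.9 pos [558.1 220.1  87. ] yang -1.567 x [-7.e-04 -2.e-04 -1.e+00] q [0.325 0.607 1.842 0.    0.693 1.892] gap 85.4 F [0.9 0.6 0.8] M [-0.034 -0.043 -0.002]
slide [66.9 -9.  -0. ]
```

View pics/scene1.png

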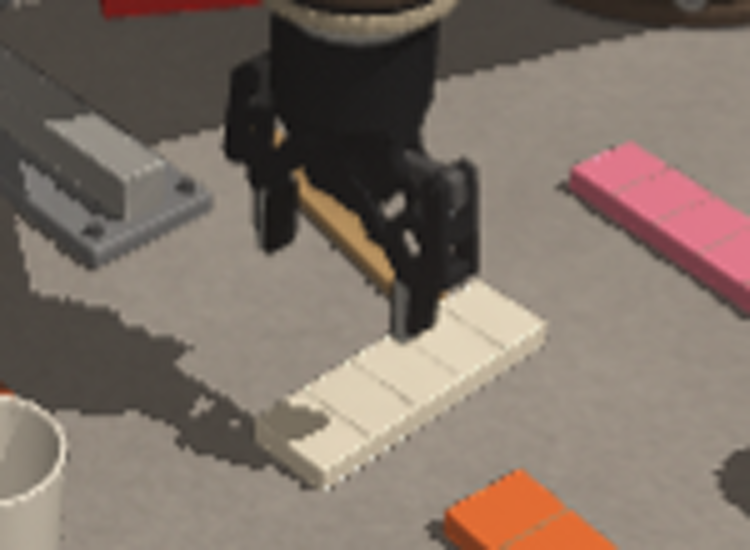

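View pics/top1.png

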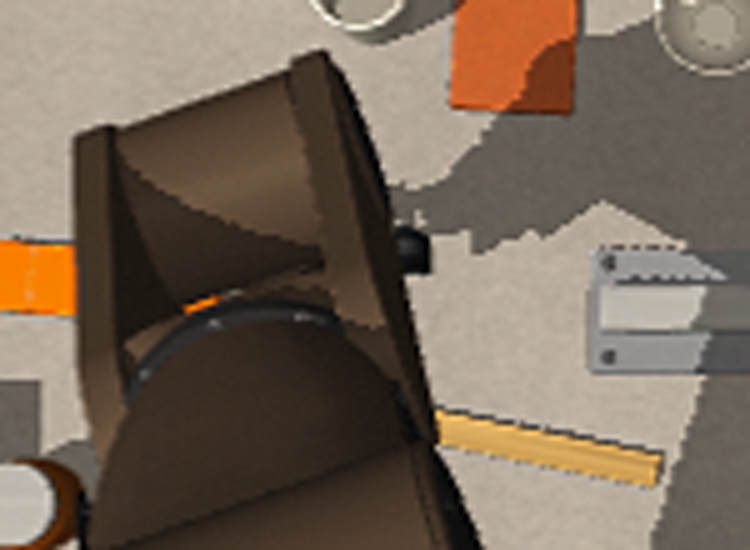

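```bash
python3 - <<'E'
from h import *
for y in (285,295,305,315): print(y,proj("top",[[540,y,16],[560,y,16]]).round(1).tolist())
E
python3 -m pendant '[{"turn":[0,0,0],"slide":[20,-9,0],"gripper":-1},{"turn":[0,0,0],"slide":[20,0,0],"gripper":-1},{"turn":[0,0,0],"slide":[16,0,0],"gripper":-1},{"turn":[0,0,0],"slide":[8,0,0],"gripper":-1},{"turn":[0,0,0],"slide":[4,0,0],"gripper":-1},{"turn":[0,0,0],"slide":[0,0,0],"gripper":-1},{"turn":[0,0,0],"slide":[0,0,0],"gripper":-1}]' 60; python3 -c "
from h import *
to([558,228.5,15])"
```

```text
285 [[230.8, 199.7], [230.8, 194.2]]
295 [[228.0, 199.8], [228.0, 194.3]]
305 [[225.2, 199.8], [225.2, 194.3]]
315 [[222.4, 199.9], [222.5, 194.4]]
time_s: 3.7
tool_pos: [558.5, 229.2, 19.4]
tool_rot: [-2.787, 1.57, 0.359]
contact_force: [-0.3, 0.4, 0.1]
finger_gap: 85.6
t 3.7 pos [558.5 229.2  19.4] yang -1.5671 x [ 8.e-04  3.e-04 -1.e+00] q [0.339 0.712 1.86  0.    0.568 1.906] gap 85.6 F [-0.3  0.4  0.1] M [ 0.012 -0.041 -0.006]
slide [4.4 0.7 0.5]
```

```bash
python3 -m pendant '[{"turn":[0,0,0],"slide":[4,0.5,0],"gripper":-1},{"turn":[0,0,0],"slide":[0,0,0],"gripper":1},{"turn":[0,0,0],"slide":[0,0,0],"gripper":1},{"turn":[0,0,0],"slide":[0,0,0],"gripper":1},{"turn":[0,0,0],"slide":[0,0,0],"gripper":1},{"turn":[0,0,0],"slide":[0,0,0],"gripper":1},{"turn":[0,0,0],"slide":[0,0,0],"gripper":1},{"turn":[0,0,0],"slide":[0,0,0],"gripper":1},{"turn":[0,0,0],"slide":[0,0,0],"gripper":1}]' 60; python3 -c "
from h import *
to([558,228.5,100])"
```

```text
time_s: 4.6
tool_pos: [558.1, 228.6, 15.2]
tool_rot: [-3.119, 1.571, 0.027]
contact_force: [-1.5, -1.1, 6.6]
finger_gap: 48.1
t 4.6 pos [558.1 228.6  15.2] yang -1.5668 x [ 2.e-04  0.e+00 -1.e+00] q [ 0.339  0.719  1.862 -0.     0.561  1.906] gap 48.1 F [-1.5 -1.1  6.6] M [-0.36   0.234  0.129]
slide [-84.8   0.1   0.1]
```

```bash
python3 -m pendant '[{"turn":[0,0,0],"slide":[-5,0,0],"gripper":1},{"turn":[0,0,0],"slide":[-15,0,0],"gripper":1},{"turn":[0,0,0],"slide":[-30,0,0],"gripper":1},{"turn":[0,0,0],"slide":[-35,0,0],"gripper":1},{"turn":[0,0,0],"slide":[-25,0,0],"gripper":1},{"turn":[0,0,0],"slide":[-10,0,0],"gripper":1},{"turn":[0,0,0],"slide":[0,0,0],"gripper":1},{"turn":[0,0,0],"slide":[0,0,0],"gripper":1}]' 60; python3 - <<'E'
from h import *
to([558,229,20])
for n,o in(("scene",(300,170)),):
    im=cams.get_image(n)[:,:,::-1]
    cv2.imwrite(f"pics/{n}2.png",cv2.resize(im[o[1]:o[1]+110,o[0]:o[0]+150],None,fx=5,fy=5,interpolation=cv2.INTER_CUBIC))
E
```

```text
time_s: 5.4
tool_pos: [557.6, 228.5, 134.1]
tool_rot: [0.32, 1.57, -2.818]
contact_force: [0.3, -0.4, -1.8]
finger_gap: 48.5
t 5.4 pos [557.6 228.5 134.1] yang -1.567 x [-7.e-04 -2.e-04 -1.e+00] q [0.339 0.544 1.808 0.    0.79  1.906] gap 48.5 F [ 0.3 -0.4 -1.8] M [-0.027 -0.055  0.043]
slide [114.1  -0.6  -0.5]
```

View pics/scene2.png

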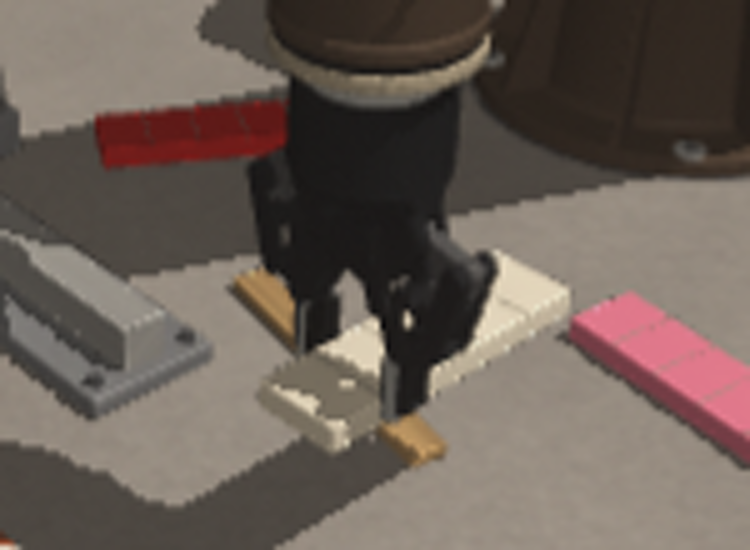

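```bash
python3 - <<'E'
from h import *
L=np.array(box(-85,85,-25,25,119)+box(-85,85,-25,25,135))
u=proj("scene",pl([514,228.3,.005],L)); print(((u+.5-[300,170])*5-.5).round().tolist())
E
```

```text
[[496.0, 276.0], [259.0, 407.0], [333.0, 457.0], [571.0, 317.0], [498.0, 250.0], [259.0, 380.0], [334.0, 430.0], [574.0, 291.0]]
```

```bash
python3 -m pendant '[{"turn":[-0.08,0,0],"slide":[0,0,0],"gripper":1},{"turn":[-0.14,0,0],"slide":[0,0,0],"gripper":1},{"turn":[-0.14,0,0],"slide":[0,0,0],"gripper":1},{"turn":[-0.14,0,0],"slide":[0,0,0],"gripper":1},{"turn":[-0.14,0,0],"slide":[0,0,0],"gripper":1},{"turn":[-0.14,0,0],"slide":[0,0,0],"gripper":1},{"turn":[-0.14,0,0],"slide":[0,0,0],"gripper":1},{"turn":[-0.14,0,0],"slide":[0,0,0],"gripper":1},{"turn":[-0.14,0,0],"slide":[0,0,0],"gripper":1},{"turn":[-0.14,0,0],"slide":[0,0,0],"gripper":1},{"turn":[-0.14,0,0],"slide":[0,0,0],"gripper":1},{"turn":[-0.062,0,0],"slide":[0,0,0],"gripper":1},{"turn":[0,0,0],"slide":[0,0,0],"gripper":1},{"turn":[0,0,0],"slide":[0,0,0],"gripper":1}]' 60;  python3 -c "
from h import *
to([528.1,26.2,90])"
```

```text
time_s: 6.85
tool_pos: [557.5, 228.4, 133.7]
tool_rot: [-1.213, 1.569, -2.811]
contact_force: [-0.6, 0.4, -1.9]
finger_gap: 48.6
t 6.85 pos [557.5 228.4 133.7] yang -0.0273 x [-1.7e-03 -6.0e-04 -1.0e+00] q [0.339 0.545 1.808 0.    0.791 0.366] gap 48.6 F [-0.6  0.4 -1.9] M [ 0.098  0.008 -0.019]
slide [ 43.8 -23.8 202.9]
```

```bash
python3 -m pendant '[{"turn":[0,0,0],"slide":[0,-4,20],"gripper":1},{"turn":[0,0,0],"slide":[0,-4,35],"gripper":1},{"turn":[0,0,0],"slide":[0,-4,35],"gripper":1},{"turn":[0,0,0],"slide":[0,-4,35],"gripper":1},{"turn":[0,0,0],"slide":[0,-4,35],"gripper":1},{"turn":[0,0,0],"slide":[5,-4,22],"gripper":1},{"turn":[0,0,0],"slide":[20,0,11],"gripper":1},{"turn":[0,0,0],"slide":[18,0,0],"gripper":1},{"turn":[0,0,0],"slide":[0,0,0],"gripper":1},{"turn":[0,0,0],"slide":[0,0,0],"gripper":1}]' 60;  python3 - <<'E'
from h import *
to([528.3,36.2,90])
for n,o in(("scene",(270,160)),("top",(240,150))):
    im=cams.get_image(n)[:,:,::-1]
    cv2.imwrite(f"pics/{n}3.png",cv2.resize(im[o[1]:o[1]+110,o[0]:o[0]+150],None,fx=5,fy=5,interpolation=cv2.INTER_CUBIC))
E
```

```text
time_s: 7.85
tool_pos: [528.8, 36.0, 91.7]
tool_rot: [-1.537, 1.57, -3.134]
contact_force: [0.3, 0.5, -1.9]
finger_gap: 48.6
t 7.85 pos [528.8  36.   91.7] yang -0.0261 x [-0.0011 -0.     -1.    ] q [0.011 0.529 2.002 0.    0.611 0.037] gap 48.6 F [ 0.3  0.5 -1.9] M [ 0.044 -0.002 -0.009]
slide [ 1.7 -0.5 -0.2]
```

View pics/scene3.png

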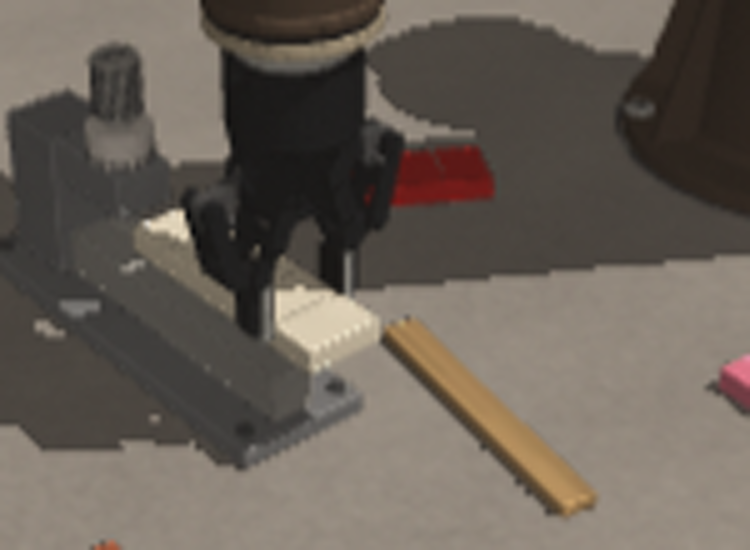

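View pics/top3.png

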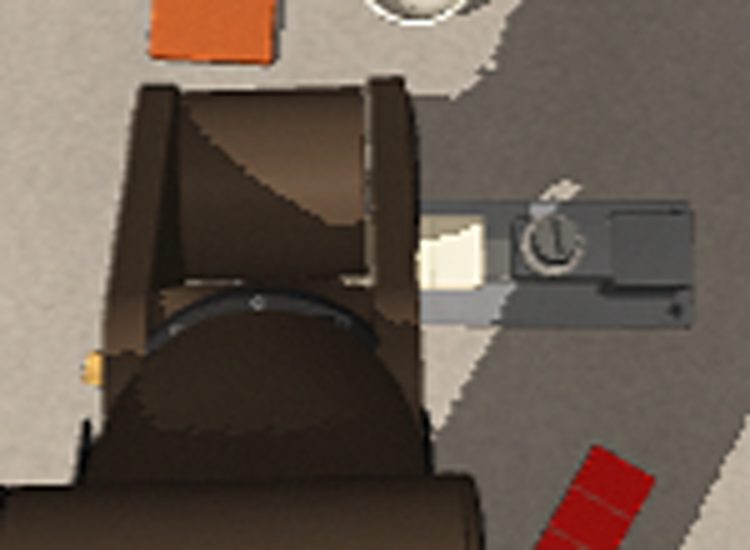

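```bash
python3 - <<'E'
from h import *
b=91.7-15.2; yaw=1.5708-.026
c=np.array([528.8,36.0])-43.7*np.array([np.cos(yaw),np.sin(yaw)])
L=np.array(box(-85,85,-25,25,b)+box(-85,85,-25,25,b+16))
for n,o in(("scene",(270,160)),("top",(240,150))):
    u=proj(n,pl([c[0],c[1],yaw],L)); print(n,((u+.5-np.array(o))*5-.5).round().tolist())
g=[524.2,-135.4,-.024]
u=proj("top",pl(g,[[-20,25,115],[20,25,115],[0,0,183],[-45,180,15],[-45,-110,15],[45,-110,15]]));print(((u+.5-[240,150])*5-.5).round().tolist())
E
```

```text
scene [[133.0, 250.0], [309.0, 377.0], [378.0, 344.0], [200.0, 222.0], [131.0, 227.0], [308.0, 353.0], [379.0, 320.0], [199.0, 200.0]]
top [[484.0, 217.0], [240.0, 215.0], [239.0, 287.0], [484.0, 289.0], [485.0, 214.0], [238.0, 212.0], [237.0, 285.0], [485.0, 287.0]]
[[513.0, 277.0], [513.0, 218.0], [557.0, 237.0], [289.0, 323.0], [693.0, 325.0], [692.0, 201.0]]
```

```bash
python3 -m pendant '[{"turn":[0,0,0],"slide":[12,0,0],"gripper":1},{"turn":[0,0,0],"slide":[11,0,0],"gripper":1},{"turn":[0,0,0],"slide":[5,0,0],"gripper":1},{"turn":[0,0,0],"slide":[0,0,0],"gripper":1},{"turn":[0,0,0],"slide":[0,0,0],"gripper":1},{"turn":[0,0,0],"slide":[0,0,0],"gripper":1}]' 60;  python3 - <<'E'
from h import *
to([526.3,-44.5,62.7])
E
```

```text
time_s: 8.55
tool_pos: [529.4, 36.3, 63.9]
tool_rot: [1.57, 1.571, -0.026]
contact_force: [-0.6, 0.6, -2.1]
finger_gap: 48.0
t 8.55 pos [529.4  36.3  63.9] yang -0.0249 x [ 3.e-04 -0.e+00 -1.e+00] q [ 0.011  0.576  2.016 -0.     0.549  0.036] gap 48.0 F [-0.6  0.6 -2.1] M [ 0.089 -0.033  0.011]
slide [ 1.2 -1.1 80.8]
```

```bash
python3 -m pendant '[{"turn":[0,0,0],"slide":[1,-1,15],"gripper":1},{"turn":[0,0,0],"slide":[0,0,20],"gripper":1},{"turn":[0,0,0],"slide":[0,0,20],"gripper":1},{"turn":[0,0,0],"slide":[0,0,15],"gripper":1},{"turn":[0,0,0],"slide":[0,0,7],"gripper":1},{"turn":[0,0,0],"slide":[0,0,0],"gripper":1},{"turn":[0,0,0],"slide":[0,0,0],"gripper":1}]' 60;  python3 - <<'E'
from h import *
to([526.3,-48.7,60.2])
for n,o in(("scene",(250,150)),):
    im=cams.get_image(n)[:,:,::-1]
    cv2.imwrite(f"pics/{n}4.png",cv2.resize(im[o[1]:o[1]+100,o[0]:o[0]+120],None,fx=6,fy=6,interpolation=cv2.INTER_CUBIC))
E
```

```text
time_s: 9.25
tool_pos: [526.3, -40.5, 62.8]
tool_rot: [3.087, 1.571, 1.49]
contact_force: [-0.3, 0.5, -1.6]
finger_gap: 48.7
t 9.25 pos [526.3 -40.5  62.8] yang -0.0254 x [ 0.e+00  1.e-04 -1.e+00] q [-0.134  0.576  2.023  0.     0.543 -0.109] gap 48.7 F [-0.3  0.5 -1.6] M [0.113 0.019 0.015]
slide [2.6 0.2 8.1]
```

View pics/scene4.png

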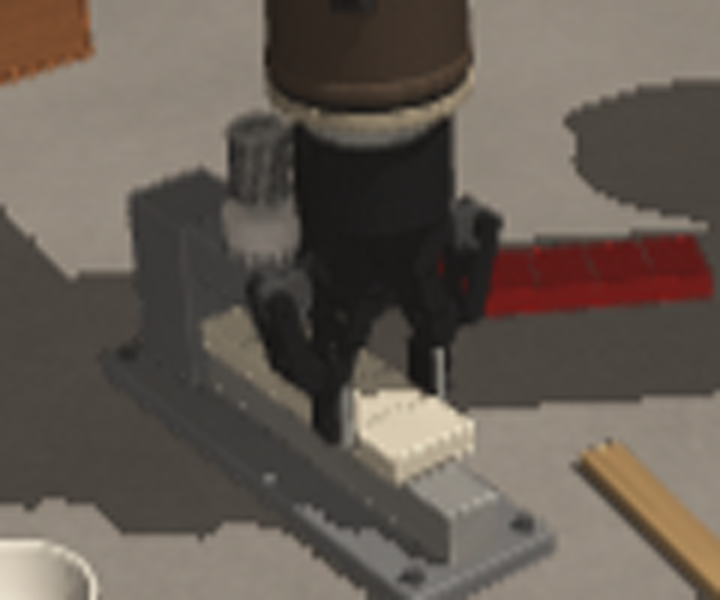

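```bash
python3 -m pendant '[{"turn":[0,0,0],"slide":[0.9,0,2],"gripper":1},{"turn":[0,0,0],"slide":[0.9,0,2],"gripper":1},{"turn":[0,0,0],"slide":[0,0,0],"gripper":1},{"turn":[0,0,0],"slide":[0,0,0],"gripper":1}]' 60;  python3 - <<'E'
from h import *
to([526.3,-48.7,60.2])
E
```

```text
time_s: 9.7
tool_pos: [526.2, -44.6, 60.9]
tool_rot: [-1.768, 1.571, 2.92]
contact_force: [0.7, 0.3, -1.7]
finger_gap: 48.3
t 9.7 pos [526.2 -44.6  60.9] yang -0.0249 x [-1.e-04  0.e+00 -1.e+00] q [-0.142  0.579  2.023  0.     0.539 -0.117] gap 48.3 F [ 0.7  0.3 -1.7] M [ 0.097 -0.009  0.009]
slide [0.7 0.2 4.1]
```

```bash
python3 -m pendant '[{"turn":[0,0,0],"slide":[0.4,0,1],"gripper":1},{"turn":[0,0,0],"slide":[0.4,0,1],"gripper":1},{"turn":[0,0,0],"slide":[0,0,0],"gripper":1}]' 60;  python3 -m pendant '[{"turn":[0,0,0],"slide":[0,0,0.7],"gripper":1},{"turn":[0,0,0],"slide":[0,0,0],"gripper":1}]'; python3 -m pendant '[{"turn":[0,0,0],"slide":[0,0,0.7],"gripper":1},{"turn":[0,0,0],"slide":[0,0,0],"gripper":1}]'; python3 - <<'E'
from h import *
to([526.3,-48.7,60.2])
E
```

```text
time_s: 10.0
tool_pos: [526.2, -46.7, 60.2]
tool_rot: [1.919, 1.571, 0.324]
contact_force: [-0.1, 2.0, 1.3]
finger_gap: 48.3
time_s: 10.2
tool_pos: [526.2, -47.5, 60.2]
tool_rot: [1.331, 1.571, -0.264]
contact_force: [-0.2, 0.9, 1.0]
finger_gap: 48.5
time_s: 10.4
tool_pos: [526.2, -48.2, 60.2]
tool_rot: [1.66, 1.571, 0.064]
contact_force: [0.1, 1.7, 1.1]
finger_gap: 48.6
t 10.4 pos [526.2 -48.2  60.2] yang -0.0251 x [ 1.e-04  0.e+00 -1.e+00] q [-0.149  0.581  2.023  0.     0.538 -0.124] gap 48.6 F [0.1 1.7 1.1] M [ 0.127 -0.084  0.016]
slide [-0.   0.1  0.5]
```

```bash
for i in 1 2 3; do :; done; python3 -m pendant '[{"turn":[0,0,0],"slide":[0,0,0.7],"gripper":1},{"turn":[0,0,0],"slide":[0,0,0],"gripper":1}]'; python3 -m pendant '[{"turn":[0,0,0],"slide":[0,0,0.7],"gripper":1},{"turn":[0,0,0],"slide":[0,0,0],"gripper":1}]';python3 -m pendant '[{"turn":[0,0,0],"slide":[0,0,0.7],"gripper":1},{"turn":[0,0,0],"slide":[0,0,0],"gripper":1}]'
```

```text
time_s: 10.6
tool_pos: [526.2, -48.8, 60.2]
tool_rot: [1.641, 1.571, 0.046]
contact_force: [0.2, 0.6, 2.1]
finger_gap: 48.6
time_s: 10.8
tool_pos: [526.1, -49.5, 60.2]
tool_rot: [1.573, 1.571, -0.023]
contact_force: [0.7, 1.6, 3.1]
finger_gap: 48.2
time_s: 11.0
tool_pos: [526.1, -49.7, 60.2]
tool_rot: [3.055, 1.57, 1.459]
contact_force: [1.3, 10.0, 3.1]
finger_gap: 48.1
```

```bash
python3 -m pendant '[{"turn":[0,0,0],"slide":[0,0,0],"gripper":-1},{"turn":[0,0,0],"slide":[0,0,0],"gripper":-1},{"turn":[0,0,0],"slide":[0,0,0],"gripper":-1},{"turn":[0,0,0],"slide":[0,0,0],"gripper":-1},{"turn":[0,0,0],"slide":[0,0,0],"gripper":-1},{"turn":[0,0,0],"slide":[-10,0,-2],"gripper":-1},{"turn":[0,0,0],"slide":[-30,0,-5],"gripper":-1},{"turn":[0,0,0],"slide":[-40,0,-20],"gripper":-1},{"turn":[0,0,0],"slide":[-40,0,-40],"gripper":-1},{"turn":[0,0,0],"slide":[-40,0,-45],"gripper":-1},{"turn":[0,0,0],"slide":[-20,0,-45],"gripper":-1},{"turn":[0,0,0],"slide":[0,0,-45],"gripper":-1},{"turn":[0,0,0],"slide":[0,0,-45],"gripper":-1},{"turn":[0,0,0],"slide":[0,0,-30],"gripper":-1},{"turn":[0,0,0],"slide":[0,0,0],"gripper":-1}]';  python3 - <<'E'
from h import *
to([526.3,-48.7,60.2])
for n,o,w in(("scene",(250,150),(120,100)),("top",(280,170),(120,70))):
    im=cams.get_image(n)[:,:,::-1]; cv2.imwrite(f"pics/{n}5f.png",im)
    cv2.imwrite(f"pics/{n}5.png",cv2.resize(im[o[1]:o[1]+w[1],o[0]:o[0]+w[0]],None,fx=6,fy=6,interpolation=cv2.INTER_CUBIC))
E
```

```text
time_s: 12.5
tool_pos: [532.4, 218.1, 229.5]
tool_rot: [2.396, 1.569, 0.804]
contact_force: [-0.5, -0.1, -0.8]
finger_gap: 85.3
t 12.5 pos [532.4 218.1 229.5] yang -0.0218 x [ 0.001  0.001 -1.   ] q [3.360e-01 3.930e-01 1.789e+00 1.000e-03 9.590e-01 3.570e-01] gap 85.3 F [-0.5 -0.1 -0.8] M [-0.032 -0.044  0.037]
slide [169.1  -0.5 267. ]
```

View pics/scene5.png

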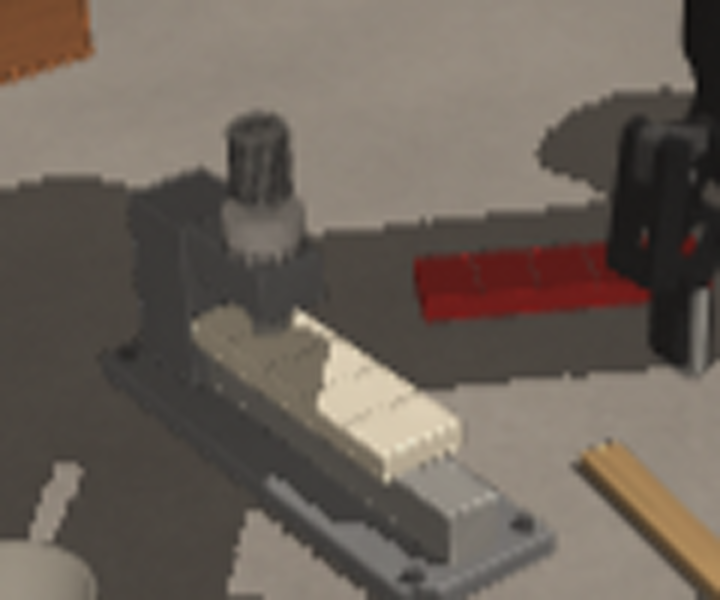

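View pics/top5.png

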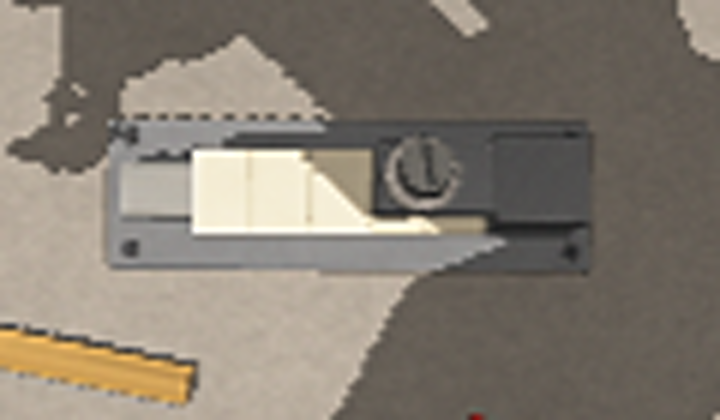

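```bash
python3 - <<'E'
from h import *
for g in([524.2,-135.4,-.024],):
  for n,o in(("top",(280,170)),("scene",(250,150))):
    f=lambda L:((proj(n,pl(g,L))+.5-np.array(o))*6-.5).round().tolist()
    print(n,"bar",f([[-15,170,45],[15,170,45]]),"slab",f([[-25,128,61],[25,128,61],[25,-42,61],[-25,20,61]]),"plate",f([[45,180,15],[-45,180,15],[-45,-110,15]]),"cap",f([[0,0,183]]))
E
```

```text
top bar [[123.0, 213.0], [123.0, 163.0]] slab [[194.0, 228.0], [194.0, 143.0], [485.0, 145.0], [379.0, 229.0]] plate [[108.0, 118.0], [107.0, 268.0], [591.0, 270.0]] cap [[429.0, 165.0]]
scene bar [[501.0, 494.0], [452.0, 517.0]] slab [[463.0, 422.0], [381.0, 459.0], [191.0, 320.0], [335.0, 335.0]] plate [[416.0, 602.0], [561.0, 531.0], [236.0, 302.0]] cap [[261.0, 126.0]]
```

```bash
python3 - <<'E'
from h import *
im=cv2.imread("pics/top5f.png")
g=im.astype(int).sum(2)/3
for c in (303,306,309):print(c,g[188:214,c].round().tolist())
for c in (313,318,322,326,330,336,340,344,350,355,359):print(c,g[188:214,c].round().tolist())
im=cv2.resize(im[188:216,295:365],None,fx=11,fy=11,interpolation=cv2.INTER_CUBIC);cv2.imwrite("pics/c6.png",im)
E
```

```text
303 [170.0, 79.0, 158.0, 139.0, 138.0, 134.0, 147.0, 149.0, 92.0, 150.0, 177.0, 177.0, 179.0, 180.0, 181.0, 179.0, 181.0, 160.0, 116.0, 145.0, 145.0, 146.0, 132.0, 133.0, 134.0, 145.0]
306 [175.0, 109.0, 158.0, 149.0, 148.0, 149.0, 153.0, 95.0, 70.0, 153.0, 178.0, 178.0, 177.0, 178.0, 180.0, 179.0, 181.0, 166.0, 91.0, 148.0, 144.0, 146.0, 144.0, 144.0, 140.0, 145.0]
309 [170.0, 107.0, 156.0, 147.0, 146.0, 148.0, 152.0, 156.0, 75.0, 152.0, 178.0, 180.0, 179.0, 180.0, 178.0, 180.0, 181.0, 176.0, 88.0, 148.0, 146.0, 144.0, 143.0, 143.0, 145.0, 147.0]
313 [174.0, 105.0, 152.0, 149.0, 149.0, 147.0, 123.0, 249.0, 238.0, 236.0, 235.0, 235.0, 235.0, 235.0, 234.0, 234.0, 234.0, 235.0, 235.0, 236.0, 249.0, 125.0, 143.0, 145.0, 146.0, 145.0]
318 [171.0, 77.0, 152.0, 154.0, 157.0, 75.0, 80.0, 249.0, 234.0, 232.0, 230.0, 230.0, 231.0, 230.0, 231.0, 232.0, 232.0, 234.0, 233.0, 235.0, 248.0, 124.0, 145.0, 146.0, 147.0, 147.0]
322 [174.0, 82.0, 148.0, 158.0, 80.0, 81.0, 72.0, 238.0, 227.0, 226.0, 226.0, 226.0, 229.0, 229.0, 228.0, 228.0, 229.0, 229.0, 230.0, 231.0, 246.0, 126.0, 143.0, 143.0, 146.0,
[... 725 characters left out ...]
.0, 146.0]
344 [93.0, 92.0, 74.0, 84.0, 83.0, 58.0, 82.0, 72.0, 87.0, 113.0, 118.0, 148.0, 101.0, 84.0, 78.0, 84.0, 89.0, 42.0, 115.0, 247.0, 226.0, 128.0, 145.0, 144.0, 143.0, 144.0]
350 [93.0, 93.0, 73.0, 83.0, 61.0, 89.0, 77.0, 77.0, 91.0, 107.0, 105.0, 107.0, 111.0, 109.0, 27.0, 143.0, 157.0, 30.0, 188.0, 233.0, 200.0, 128.0, 144.0, 146.0, 143.0, 144.0]
355 [92.0, 94.0, 72.0, 80.0, 82.0, 79.0, 82.0, 91.0, 90.0, 123.0, 80.0, 105.0, 135.0, 116.0, 111.0, 89.0, 86.0, 48.0, 122.0, 150.0, 129.0, 135.0, 147.0, 145.0, 146.0, 148.0]
359 [90.0, 93.0, 71.0, 81.0, 81.0, 83.0, 81.0, 82.0, 82.0, 84.0, 84.0, 84.0, 85.0, 86.0, 86.0, 85.0, 89.0, 52.0, 125.0, 155.0, 130.0, 136.0, 147.0, 149.0, 96.0, 80.0]
```

View pics/c6.png

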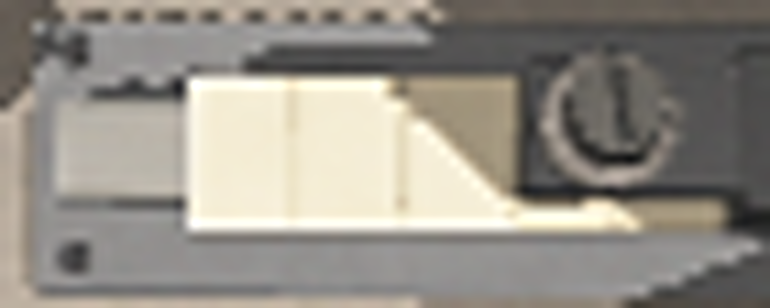

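```bash
python3 - <<'E'
from h import *
g0=[524.2,-135.4,-.024]
def und(n,u):
    c=C[n];K=np.array(c["camera_matrix"]);return cv2.undistortPoints(np.array(u,float).reshape(-1,1,2),K,np.array(c["dist_coeffs"],float)).reshape(-1,2)
def toW(n,u,z):
    c=C[n];R=np.array(c["R"]);t=np.array(c["t"]);d=np.c_[und(n,u),np.ones(len(u))]@R;o=-R.T@t
    return o+d*((z-o[2])/d[:,2])[:,None]
def edge(img,cols,r0,r1,sign):
    g=img.astype(float).sum(2)/3; out=[]
    for c in cols:
        d=np.diff(g[r0:r1+1,c])*sign; k=int(np.argmax(d)); a=slice(max(0,k-1),k+2); w=np.clip(d[a],0,None)
        out.append((c,r0+.5+(np.arange(len(d))[a]*w).sum()/w.sum()))
    return np.array(out)
i0=cv2.imread("pics/top0.png");i5=cv2.imread("pics/top5f.png")
def rep(name,img,cols,r0,r1,sg,z):
    e=edge(img,cols,r0,r1,sg);W=toW("top",e,z);p=np.polyfit(W[:,1],W[:,0],1);res=W[:,0]-np.polyval(p,W[:,1]);k=abs(res)<2
    p=np.polyfit(W[k,1],W[k,0],1)
    print(name,"slope %.4f"%p[0],"x at y=-92: %.1f"%np.polyval(p,-92),"n",k.sum(),"rms %.2f"%res[k].std())
rep("plate lower z15",i0,range(301,377),210,218,1,15)
rep("bar lower z45",i0,range(303,340),202,209,-1,45)
rep("bar upper z45",i0,range(303,340),194,200,1,45)
rep("slab upper z61",i5,range(315,342),190,198,1,61)
rep("slab lower z61",i5,range(315,346),205,212,-1,61)
rep("upright upper",i0,range(368,377),188,197,1,115)
E
```

```text
plate lower z15 slope 0.0389 x at y=-92: 478.1 n 67 rms 0.97
bar lower z45 slope 0.0146 x at y=-92: 510.7 n 37 rms 0.31
bar upper z45 slope 0.0310 x at y=-92: 539.8 n 37 rms 0.53
slab upper z61 slope 0.0187 x at y=-92: 547.0 n 26 rms 0.10
slab lower z61 slope 0.0148 x at y=-92: 497.9 n 31 rms 0.15
upright upper slope 0.0183 x at y=-92: 547.7 n 9 rms 0.00
```

```bash
python3 -m pendant '[{"turn":[0.008,0,0],"slide":[0,0.5,30],"gripper":-1},{"turn":[0,0,0],"slide":[0,0.5,45],"gripper":-1},{"turn":[0,0,0],"slide":[0,0.5,45],"gripper":-1},{"turn":[0,0,0],"slide":[0,0.5,45],"gripper":-1},{"turn":[0,0,0],"slide":[0,0.5,45],"gripper":-1},{"turn":[0,0,0],"slide":[10,0,35],"gripper":-1},{"turn":[0,0,0],"slide":[30,0,15],"gripper":-1},{"turn":[0,0,0],"slide":[40,0,7],"gripper":-1},{"turn":[0,0,0],"slide":[40,0,0],"gripper":-1},{"turn":[0,0,0],"slide":[20,0,0],"gripper":-1},{"turn":[0,0,0],"slide":[0,0,0],"gripper":-1},{"turn":[0,0,0],"slide":[0,0,0],"gripper":-1}]' 25;  python3 - <<'E'
from h import *
to([528.4,-49.4,60.7])
E
```

```text
time_s: 13.8
tool_pos: [526.4, -53.2, 89.3]
tool_rot: [-1.515, 1.57, -3.119]
contact_force: [-0.1, 0.3, 0.3]
finger_gap: 85.4
t 13.8 pos [526.4 -53.2  89.3] yang -0.034 x [-3.e-04 -0.e+00 -1.e+00] q [-0.158  0.532  2.006 -0.     0.603 -0.124] gap 85.4 F [-0.1  0.3  0.3] M [-0.004  0.008  0.022]
slide [28.6  1.8 -3.9]
```

```bash
python3 -m pendant '[{"turn":[0,0,0],"slide":[0,1.8,-4],"gripper":-1},{"turn":[0,0,0],"slide":[14,0,0],"gripper":-1},{"turn":[0,0,0],"slide":[10,0,0],"gripper":-1},{"turn":[0,0,0],"slide":[4.5,0,0],"gripper":-1},{"turn":[0,0,0],"slide":[0,0,0],"gripper":-1},{"turn":[0,0,0],"slide":[0,0,0],"gripper":1},{"turn":[0,0,0],"slide":[0,0,0],"gripper":1},{"turn":[0,0,0],"slide":[0,0,0],"gripper":1},{"turn":[0,0,0],"slide":[0,0,0],"gripper":1},{"turn":[0,0,0],"slide":[0,0,0],"gripper":1},{"turn":[0,0,0],"slide":[0,0,0],"gripper":1},{"turn":[0,0,0],"slide":[0,0,0],"gripper":1}]' 25;  python3 - <<'E'
from h import *
to([528.4,-49.4,60.7])
E
```

```text
time_s: 15.0
tool_pos: [528.7, -48.6, 60.7]
tool_rot: [1.562, 1.57, -0.042]
contact_force: [-1.0, 0.4, 4.7]
finger_gap: 49.3
t 15.0 pos [528.7 -48.6  60.7] yang -0.0332 x [ 5.e-04 -0.e+00 -1.e+00] q [-0.149  0.582  2.017  0.     0.542 -0.116] gap 49.3 F [-1.   0.4  4.7] M [ 0.089  0.236 -0.001]
slide [-0.  -0.3  0.8]
```

Now push home again.

```bash
python3 -m pendant '[{"turn":[0,0,0],"slide":[0,0,0.7],"gripper":1},{"turn":[0,0,0],"slide":[0,0,0],"gripper":1}]'; python3 -m pendant '[{"turn":[0,0,0],"slide":[0,0,0.6],"gripper":1},{"turn":[0,0,0],"slide":[0,0,0],"gripper":1}]';python3 -m pendant '[{"turn":[0,0,0],"slide":[0,0,0.5],"gripper":1},{"turn":[0,0,0],"slide":[0,0,0],"gripper":1}]'
```

```text
time_s: 15.2
tool_pos: [528.6, -48.7, 60.7]
tool_rot: [2.59, 1.57, 0.986]
contact_force: [0.0, 9.1, 5.7]
finger_gap: 49.6
time_s: 15.4
tool_pos: [528.6, -48.8, 60.7]
tool_rot: [2.843, 1.57, 1.239]
contact_force: [-0.1, 16.3, 6.1]
finger_gap: 49.2
time_s: 15.6
tool_pos: [528.6, -48.9, 60.7]
tool_rot: [2.968, 1.569, 1.363]
contact_force: [1.5, 22.8, 6.1]
finger_gap: 49.4
```

```bash
python3 -m pendant '[{"turn":[0,0,0],"slide":[0,0,-0.6],"gripper":1},{"turn":[0,0,0],"slide":[0,0,0],"gripper":-1},{"turn":[0,0,0],"slide":[0,0,0],"gripper":-1},{"turn":[0,0,0],"slide":[0,0,0],"gripper":-1},{"turn":[0,0,0],"slide":[0,0,0],"gripper":-1},{"turn":[0,0,0],"slide":[0,0,0],"gripper":-1},{"turn":[0,0,0],"slide":[-10,0,0],"gripper":-1},{"turn":[0,0,0],"slide":[-30,0,-5],"gripper":-1},{"turn":[0,0,0],"slide":[-40,0,-20],"gripper":-1},{"turn":[0,0,0],"slide":[-40,0,-40],"gripper":-1},{"turn":[0,0,0],"slide":[-40,0,-45],"gripper":-1},{"turn":[0,0,0],"slide":[-40,0,-45],"gripper":-1},{"turn":[0,0,0],"slide":[0,0,-45],"gripper":-1},{"turn":[0,0,0],"slide":[0,0,-45],"gripper":-1},{"turn":[0,0,0],"slide":[0,0,-30],"gripper":-1},{"turn":[0,0,0],"slide":[0,0,0],"gripper":-1}]';  python3 - <<'E'
from h import *
to([525,-135,161])
for n,o,w in(("scene",(250,150),(120,100)),("top",(280,170),(120,70))):
    im=cams.get_image(n)[:,:,::-1]; cv2.imwrite(f"pics/{n}6f.png",im)
    cv2.imwrite(f"pics/{n}6.png",cv2.resize(im[o[1]:o[1]+w[1],o[0]:o[0]+w[0]],None,fx=6,fy=6,interpolation=cv2.INTER_CUBIC))
E
```

```text
time_s: 17.2
tool_pos: [536.7, 208.6, 242.8]
tool_rot: [2.419, 1.569, 0.818]
contact_force: [0.0, -1.2, 0.6]
finger_gap: 85.4
t 17.2 pos [536.7 208.6 242.8] yang -0.03 x [ 0.001  0.001 -1.   ] q [3.180e-01 3.790e-01 1.774e+00 1.000e-03 9.880e-01 3.470e-01] gap 85.4 F [ 0.  -1.2  0.6] M [ 0.011  0.01  -0.007]
slide [ 81.5  -1.5 343.9]
```

View pics/scene6.png

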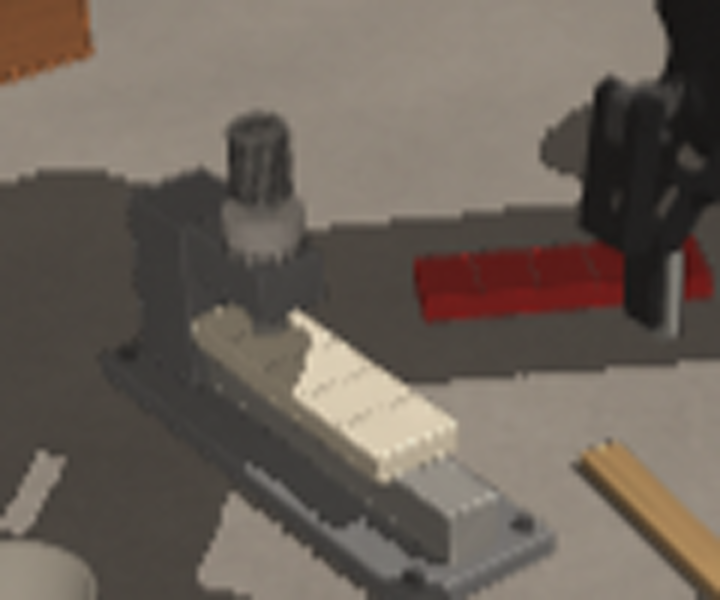

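View pics/top6.png

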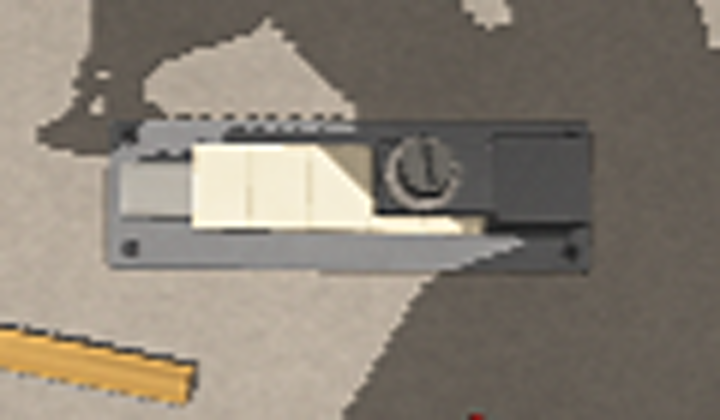

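```bash
python3 - <<'E'
from h import *
def toW(n,u,z):
    c=C[n];K=np.array(c["camera_matrix"]);R=np.array(c["R"]);t=np.array(c["t"])
    v=cv2.undistortPoints(np.array(u,float).reshape(-1,1,2),K,np.array(c["dist_coeffs"],float)).reshape(-1,2)
    d=np.c_[v,np.ones(len(v))]@R;o=-R.T@t
    return o+d*((z-o[2])/d[:,2])[:,None]
i5=cv2.imread("pics/top6f.png")
g=i5.astype(float).sum(2)/3
def rep(nm,cols,r0,r1,s,z):
    e=[]
    for c in cols:
        d=np.diff(g[r0:r1+1,c])*s;k=int(np.argmax(d));a=slice(max(0,k-1),k+2);w=np.clip(d[a],0,None);e.append((c,r0+.5+(np.arange(len(d))[a]*w).sum()/w.sum()))
    W=toW("top",e,z);p=np.polyfit(W[:,1],W[:,0],1);print(nm,p[0].round(4),np.polyval(p,-92).round(1),(W[:,0]-np.polyval(p,W[:,1])).std().round(2))
rep("slab up",range(315,342),190,198,1,61);rep("slab lo",range(315,350),204,212,-1,61)
print(toW("top",[crop((421,163),6,(280,170))],183), toW("top",[crop((422,175),6,(280,170))],137))
for n in("scene",):
  print(toW("scene",[crop((260,123),6,(250,150))],183))
E
```

```text
slab up 0.0464 548.8 3.69
slab lo 0.0234 500.9 2.07
[[ 525.16815808 -131.15031654  183.        ]] [[ 523.33623883 -135.04267035  137.        ]]
[[ 522.38568355 -138.59661062  183.        ]]
```

```bash
python3 -m pendant '[{"turn":[-0.1,0,0],"slide":[0,0,0],"gripper":-1},{"turn":[-0.145,0,0],"slide":[0,0,0],"gripper":-1},{"turn":[-0.145,0,0],"slide":[0,0,0],"gripper":-1},{"turn":[-0.145,0,0],"slide":[0,0,0],"gripper":-1},{"turn":[-0.145,0,0],"slide":[0,0,0],"gripper":-1},{"turn":[-0.145,0,0],"slide":[0,0,0],"gripper":-1},{"turn":[-0.145,0,0],"slide":[0,0,0],"gripper":-1},{"turn":[-0.145,0,0],"slide":[0,0,0],"gripper":-1},{"turn":[-0.145,0,0],"slide":[0,0,0],"gripper":-1},{"turn":[-0.145,0,0],"slide":[0,0,0],"gripper":-1},{"turn":[-0.145,0,0],"slide":[0,0,0],"gripper":-1},{"turn":[-0.145,0,0],"slide":[0,0,0],"gripper":-1},{"turn":[-0.145,0,0],"slide":[0,0,0],"gripper":-1},{"turn":[-0.145,0,0],"slide":[0,0,0],"gripper":-1},{"turn":[-0.145,0,0],"slide":[0,0,0],"gripper":-1},{"turn":[-0.145,0,0],"slide":[0,0,0],"gripper":-1},{"turn":[-0.1,0,0],"slide":[0,0,0],"gripper":-1},{"turn":[0,0,0],"slide":[0,0,0],"gripper":-1}]';  python3 - <<'E'
from h import *
to([525.5,-135.8,235])
E
```

```text
time_s: 19.1
tool_pos: [536.9, 203.9, 242.3]
tool_rot: [-2.732, 1.571, -1.961]
contact_force: [-0.1, -0.7, -0.0]
finger_gap: 85.5
t 19.1 pos [536.9 203.9 242.3] yang 2.3424 x [-1.e-04 -2.e-04 -1.e+00] q [ 0.31   0.378  1.777 -0.     0.987 -2.032] gap 85.5 F [-0.1 -0.7 -0. ] M [0.005 0.004 0.012]
slide [   7.4 -235.5 -245. ]
```

```bash
python3 -m pendant '[{"turn":[0,0,0],"slide":[0,-15,-15],"gripper":-1},{"turn":[0,0,0],"slide":[0,-25,-26],"gripper":-1},{"turn":[0,0,0],"slide":[0,-25,-26],"gripper":-1},{"turn":[0,0,0],"slide":[0,-25,-26],"gripper":-1},{"turn":[0,0,0],"slide":[0,-25,-26],"gripper":-1},{"turn":[0,0,0],"slide":[0,-25,-26],"gripper":-1},{"turn":[0,0,0],"slide":[0,-25,-26],"gripper":-1},{"turn":[0,0,0],"slide":[0,-25,-26],"gripper":-1},{"turn":[0,0,0],"slide":[0,-25,-26],"gripper":-1},{"turn":[0,0,0],"slide":[0,-15,-17],"gripper":-1},{"turn":[0,0,0],"slide":[0,-5.5,-5],"gripper":-1},{"turn":[0,0,0],"slide":[0,0,0],"gripper":-1},{"turn":[0,0,0],"slide":[0,0,0],"gripper":-1}]';  python3 - <<'E'
from h import *
to([525.5,-135.8,165])
E
```

```text
time_s: 20.4
tool_pos: [525.2, -134.0, 242.0]
tool_rot: [1.269, 1.57, 2.039]
contact_force: [-1.3, 0.1, 0.2]
finger_gap: 85.6
t 20.4 pos [ 525.2 -134.   242. ] yang 2.3404 x [-1.e-04  3.e-04 -1.e+00] q [-0.306  0.334  1.848  0.     0.96  -2.646] gap 85.6 F [-1.3  0.1  0.2] M [-0.029  0.035 -0.041]
slide [77.  -1.6 -1.1]
```

```bash
python3 -m pendant '[{"turn":[0,0,0],"slide":[15,-1.6,-1.1],"gripper":-1},{"turn":[0,0,0],"slide":[25,0,0],"gripper":-1},{"turn":[0,0,0],"slide":[22,0,0],"gripper":-1},{"turn":[0,0,0],"slide":[12,0,0],"gripper":-1},{"turn":[0,0,0],"slide":[5,0,0],"gripper":-1},{"turn":[0,0,0],"slide":[0,0,0],"gripper":-1},{"turn":[0,0,0],"slide":[0,0,0],"gripper":0.0},{"turn":[0,0,0],"slide":[0,0,0],"gripper":0.0},{"turn":[0,0,0],"slide":[0,0,0],"gripper":0.0},{"turn":[0,0,0],"slide":[0,0,0],"gripper":0.0}]' 25;  python3 - <<'E'
from h import *
to([525.5,-135.8,163])
for n,o,w in(("scene",(250,110),(100,120)),):
    im=cams.get_image(n)[:,:,::-1]
    cv2.imwrite(f"pics/{n}7.png",cv2.resize(im[o[1]:o[1]+w[1],o[0]:o[0]+w[0]],None,fx=5,fy=5,interpolation=cv2.INTER_CUBIC))
E
```

```text
time_s: 21.4
tool_pos: [525.9, -136.4, 163.5]
tool_rot: [-1.09, 1.57, -0.319]
contact_force: [0.3, -0.1, -0.2]
finger_gap: 42.6
t 21.4 pos [ 525.9 -136.4  163.5] yang 2.3419 x [ 7.e-04 -2.e-04 -1.e+00] q [-0.31   0.434  1.923 -0.     0.783 -2.652] gap 42.6 F [ 0.3 -0.1 -0.2] M [ 0.008 -0.011 -0.016]
slide [0.5 0.7 0.2]
```

View pics/scene7.png

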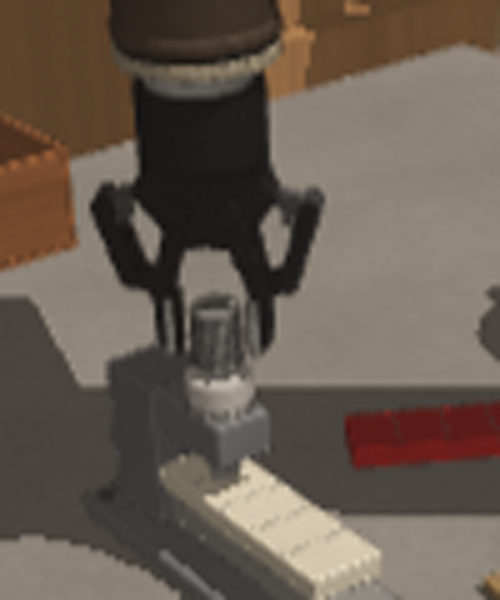

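```bash
python3 -m pendant '[{"turn":[0,0,0],"slide":[0,0,0],"gripper":1},{"turn":[0,0,0],"slide":[0,0,0],"gripper":1},{"turn":[0,0,0],"slide":[0,0,0],"gripper":1},{"turn":[0,0,0],"slide":[0,0,0],"gripper":1},{"turn":[0,0,0],"slide":[0,0,0],"gripper":1}]' 25;  python3 - <<'E'
from h import *
to([525.5,-135.8,163])
E
```

```text
time_s: 21.95
tool_pos: [525.7, -136.3, 163.2]
tool_rot: [-0.121, 1.571, 0.651]
contact_force: [-1.0, 1.0, 4.8]
finger_gap: 29.7
t 21.95 pos [ 525.7 -136.3  163.2] yang 2.3419 x [ 1.e-04  1.e-04 -1.e+00] q [-0.31   0.434  1.924  0.     0.784 -2.652] gap 29.7 F [-1.   1.   4.8] M [ 0.172  0.25  -0.02 ]
slide [0.2 0.5 0.2]
```

```bash
python3 -m pendant '[{"turn":[0.1,0,0],"slide":[0,0,0],"gripper":1},{"turn":[0.1,0,0],"slide":[0,0,0],"gripper":1},{"turn":[0.1,0,0],"slide":[0,0,0],"gripper":1},{"turn":[0.1,0,0],"slide":[0,0,0],"gripper":1},{"turn":[0.1,0,0],"slide":[0,0,0],"gripper":1},{"turn":[0.1,0,0],"slide":[0,0,0],"gripper":1}]'; python3 -c "
from h import *
to([525.5,-135.8,163])"; python3 -m pendant '[{"turn":[0.1,0,0],"slide":[0,0,0],"gripper":1},{"turn":[0.1,0,0],"slide":[0,0,0],"gripper":1},{"turn":[0.1,0,0],"slide":[0,0,0],"gripper":1},{"turn":[0.1,0,0],"slide":[0,0,0],"gripper":1},{"turn":[0.1,0,0],"slide":[0,0,0],"gripper":1},{"turn":[0.1,0,0],"slide":[0,0,0],"gripper":1}]'; python3 -c "
from h import *
to([525.5,-135.8,163])"
```

```text
time_s: 22.55
tool_pos: [525.4, -135.8, 163.2]
tool_rot: [2.054, 1.57, 2.221]
contact_force: [-2.4, 5.9, 7.1]
finger_gap: 29.2
t 22.55 pos [ 525.4 -135.8  163.2] yang 1.7377 x [-6.e-04  7.e-04 -1.e+00] q [-3.090e-01  4.340e-01  1.924e+00  1.000e-03  7.840e-01 -2.047e+00] gap 29.2 F [-2.4  5.9  7.1] M [1.109 0.413 0.052]
slide [0.2 0.  0.1]
time_s: 23.15
tool_pos: [525.5, -135.4, 163.2]
tool_rot: [2.266, 1.569, 1.833]
contact_force: [-0.3, 11.4, 8.1]
finger_gap: 29.4
t 23.15 pos [ 525.5 -135.4  163.2] yang 1.1375 x [-4.0e-04  1.4e-03 -1.0e+00] q [-0.309  0.434  1.924  0.002  0.784 -1.448] gap 29.4 F [-0.3 11.4  8.1] M [2.066 0.13  0.027]
slide [ 0.2 -0.4  0.2]
```

```bash
python3 -m pendant '[{"turn":[0.05,0,0],"slide":[0,1.2,-0.5],"gripper":1},{"turn":[0.1,0,0],"slide":[0,0,0],"gripper":1},{"turn":[0.1,0,0],"slide":[0,0,0],"gripper":1},{"turn":[0.1,0,0],"slide":[0,0,0],"gripper":1}]'; python3 -c "
from h import *
to([525.5,-135.8,163])"; python3 -m pendant '[{"turn":[0.1,0,0],"slide":[0,0,0],"gripper":1},{"turn":[0.1,0,0],"slide":[0,0,0],"gripper":1},{"turn":[0.1,0,0],"slide":[0,0,0],"gripper":1},{"turn":[0.1,0,0],"slide":[0,0,0],"gripper":1}]'; python3 -c "
from h import *
to([525.5,-135.8,163])"
```

```text
time_s: 23.55
tool_pos: [525.7, -134.7, 163.3]
tool_rot: [2.281, 1.57, 1.498]
contact_force: [-1.4, 3.7, 5.5]
finger_gap: 29.5
t 23.55 pos [ 525.7 -134.7  163.3] yang 0.7878 x [ 0.e+00  4.e-04 -1.e+00] q [-3.070e-01  4.340e-01  1.924e+00  1.000e-03  7.830e-01 -1.095e+00] gap 29.5 F [-1.4  3.7  5.5] M [0.759 0.135 0.094]
slide [ 0.3 -0.9  0.6]
time_s: 23.95
tool_pos: [526.0, -134.6, 163.3]
tool_rot: [2.0, 1.57, 0.816]
contact_force: [1.5, 7.2, 3.8]
finger_gap: 29.2
t 23.95 pos [ 526.  -134.6  163.3] yang 0.3877 x [ 6.e-04  6.e-04 -1.e+00] q [-3.070e-01  4.340e-01  1.924e+00  1.000e-03  7.830e-01 -6.950e-01] gap 29.2 F [1.5 7.2 3.8] M [ 1.126 -0.307  0.103]
slide [ 0.3 -0.9  1. ]
```

```bash
python3 -m pendant '[{"turn":[0.05,0,0],"slide":[0,0.3,-0.6],"gripper":1},{"turn":[0.1,0,0],"slide":[0,0,0],"gripper":1},{"turn":[0.1,0,0],"slide":[0,0,0],"gripper":1},{"turn":[0.1,0,0],"slide":[0,0,0],"gripper":1},{"turn":[0.1,0,0],"slide":[0,0,0],"gripper":1},{"turn":[0.1,0,0],"slide":[0,0,0],"gripper":1}]'; python3 -c "
from h import *
to([525.5,-135.8,163])"; python3 -m pendant '[{"turn":[0.1,0,0],"slide":[0,0,0],"gripper":1},{"turn":[0.1,0,0],"slide":[0,0,0],"gripper":1},{"turn":[0.1,0,0],"slide":[0,0,0],"gripper":1},{"turn":[0.1,0,0],"slide":[0,0,0],"gripper":1},{"turn":[0.1,0,0],"slide":[0,0,0],"gripper":1},{"turn":[0.1,0,0],"slide":[0,0,0],"gripper":1}]'; python3 - <<'E'
from h import *
to([525.5,-135.8,163])
for n,o,w in(("scene",(250,110),(100,120)),):
    im=cams.get_image(n)[:,:,::-1]
    cv2.imwrite(f"pics/{n}8.png",cv2.resize(im[o[1]:o[1]+w[1],o[0]:o[0]+w[0]],None,fx=5,fy=5,interpolation=cv2.INTER_CUBIC))
E
```

```text
time_s: 24.55
tool_pos: [526.5, -134.3, 163.3]
tool_rot: [1.71, 1.569, -0.023]
contact_force: [4.1, 2.3, 0.5]
finger_gap: 29.0
t 24.55 pos [ 526.5 -134.3  163.3] yang -0.1622 x [ 0.0014 -0.     -1.    ] q [-3.060e-01  4.340e-01  1.924e+00  1.000e-03  7.820e-01 -1.440e-01] gap 29.0 F [4.1 2.3 0.5] M [ 0.499 -0.624  0.093]
slide [ 0.3 -0.7  1.6]
time_s: 25.15
tool_pos: [527.0, -134.5, 163.3]
tool_rot: [2.159, 1.568, -0.174]
contact_force: [6.5, 0.5, -2.1]
finger_gap: 29.6
t 25.15 pos [ 527.  -134.5  163.3] yang -0.7622 x [ 2.4e-03 -4.0e-04 -1.0e+00] q [-0.306  0.434  1.923  0.     0.781  0.456] gap 29.6 F [ 6.5  0.5 -2.1] M [ 0.105 -1.051  0.06 ]
slide [ 0.3 -0.2  2. ]
```

View pics/scene8.png

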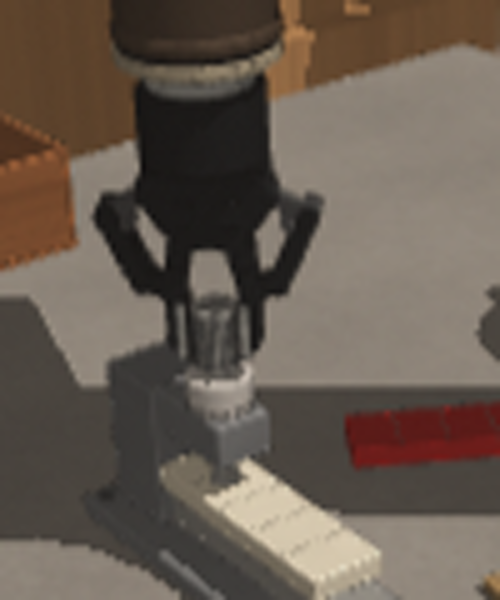

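```bash
python3 -m pendant '[{"turn":[0.05,0,0],"slide":[0,0.6,-0.5],"gripper":1},{"turn":[0.1,0,0],"slide":[0,0,0],"gripper":1},{"turn":[0.1,0,0],"slide":[0,0,0],"gripper":1},{"turn":[0.1,0,0],"slide":[0,0,0],"gripper":1},{"turn":[0.1,0,0],"slide":[0,0,0],"gripper":1},{"turn":[0.1,0,0],"slide":[0,0,0],"gripper":1},{"turn":[0.1,0,0],"slide":[0,0,0],"gripper":1}]'; python3 -c "
from h import *
to([525.5,-135.8,163])"; python3 -m pendant '[{"turn":[0.1,0,0],"slide":[0,0,0],"gripper":1},{"turn":[0.1,0,0],"slide":[0,0,0],"gripper":1},{"turn":[0.1,0,0],"slide":[0,0,0],"gripper":1},{"turn":[0.1,0,0],"slide":[0,0,0],"gripper":1},{"turn":[0.1,0,0],"slide":[0,0,0],"gripper":1},{"turn":[0.1,0,0],"slide":[0,0,0],"gripper":1},{"turn":[0.1,0,0],"slide":[0,0,0],"gripper":1}]'; python3 - <<'E'
from h import *
to([525.5,-135.8,163])
E
```

```text
time_s: 25.9
tool_pos: [527.6, -135.0, 163.3]
tool_rot: [2.508, 1.569, -0.475]
contact_force: [3.9, -4.5, -0.6]
finger_gap: 29.5
t 25.9 pos [ 527.6 -135.   163.3] yang -1.4119 x [ 0.002 -0.001 -1.   ] q [-3.060e-01  4.350e-01  1.922e+00 -1.000e-03  7.820e-01  1.106e+00] gap 29.5 F [ 3.9 -4.5 -0.6] M [-0.849 -0.566  0.07 ]
slide [0.3 0.4 2.2]
time_s: 26.6
tool_pos: [527.4, -135.6, 163.3]
tool_rot: [2.884, 1.568, -0.798]
contact_force: [1.5, -9.9, -1.2]
finger_gap: 29.4
t 26.6 pos [ 527.4 -135.6  163.3] yang -2.1117 x [ 0.0017 -0.0018 -1.    ] q [-0.307  0.435  1.922 -0.002  0.782  1.806] gap 29.4 F [ 1.5 -9.9 -1.2] M [-1.857 -0.148  0.08 ]
slide [0.3 1.2 1.5]
```

```bash
python3 -m pendant '[{"turn":[0,0,0],"slide":[0,0,0],"gripper":-1},{"turn":[0,0,0],"slide":[0,0,0],"gripper":-1},{"turn":[0,0,0],"slide":[0,0,0],"gripper":-1},{"turn":[0,0,0],"slide":[0,0,0],"gripper":-1},{"turn":[0,0,0],"slide":[0,0,0],"gripper":-1},{"turn":[0,0,0],"slide":[-15,0,0],"gripper":-1},{"turn":[0,0,0],"slide":[-30,0,0],"gripper":-1},{"turn":[0,0,0],"slide":[-40,0,0],"gripper":-1},{"turn":[0,0,0],"slide":[-15,0,0],"gripper":-1},{"turn":[0,0,0],"slide":[0,0,0],"gripper":-1}]'; python3 -c "
from h import *
to([540,200,260])"
```

```text
time_s: 27.6
tool_pos: [527.8, -134.8, 265.5]
tool_rot: [-2.901, 1.566, -0.296]
contact_force: [0.2, 0.5, 0.8]
finger_gap: 85.5
t 27.6 pos [ 527.8 -134.8  265.5] yang -2.1076 x [ 0.0042 -0.0013 -1.    ] q [-0.306  0.31   1.818  0.     1.009  1.802] gap 85.5 F [0.2 0.5 0.8] M [-0.007 -0.031  0.   ]
slide [   5.1 -293.9  160.7]
```

```bash
python3 -m pendant '[{"turn":[0,0,0],"slide":[0,-20,11],"gripper":-1},{"turn":[0,0,0],"slide":[0,-34,19],"gripper":-1},{"turn":[0,0,0],"slide":[0,-34,19],"gripper":-1},{"turn":[0,0,0],"slide":[0,-34,19],"gripper":-1},{"turn":[0,0,0],"slide":[0,-34,19],"gripper":-1},{"turn":[0,0,0],"slide":[0,-34,19],"gripper":-1},{"turn":[0,0,0],"slide":[0,-34,19],"gripper":-1},{"turn":[0,0,0],"slide":[0,-34,19],"gripper":-1},{"turn":[0,0,0],"slide":[0,-20,11],"gripper":-1},{"turn":[0,0,0],"slide":[0,0,0],"gripper":-1},{"turn":[0,0,0],"slide":[0,0,0],"gripper":-1}]';  python3 - <<'E'
from h import *
to(None)
for n,o,w,f in(("scene",(275,155),(75,80),7),("top",(280,170),(120,70),6)):
    im=cams.get_image(n)[:,:,::-1]; cv2.imwrite(f"pics/{n}9f.png",im)
    cv2.imwrite(f"pics/{n}9.png",cv2.resize(im[o[1]:o[1]+w[1],o[0]:o[0]+w[0]],None,fx=f,fy=f,interpolation=cv2.INTER_CUBIC))
b=cv2.imread("pics/scene6f.png");a=cv2.imread("pics/scene9f.png")
k=lambda i:cv2.resize(i[160:225,275:330],None,fx=7,fy=7,interpolation=cv2.INTER_CUBIC)
cv2.imwrite("pics/cmp.png",np.clip(np.hstack([k(b),k(a)]).astype(float)*1.6,0,255))
E
```

```text
time_s: 28.7
tool_pos: [535.0, 183.8, 262.0]
tool_rot: [0.922, 1.569, -2.756]
contact_force: [-0.5, -0.7, 0.1]
finger_gap: 85.3
t 28.7 pos [535.  183.8 262. ] yang -2.1065 x [-1.5e-03 -6.0e-04 -1.0e+00] q [ 0.278  0.346  1.772 -0.     1.025  2.384] gap 85.3 F [-0.5 -0.7  0.1] M [ 0.005 -0.05   0.05 ][ WARN:0@5.298] global loadsave.cpp:1063 imwrite_ Unsupported depth image for selected encoder is fallbacked to CV_8U.
```

View pics/cmp.png

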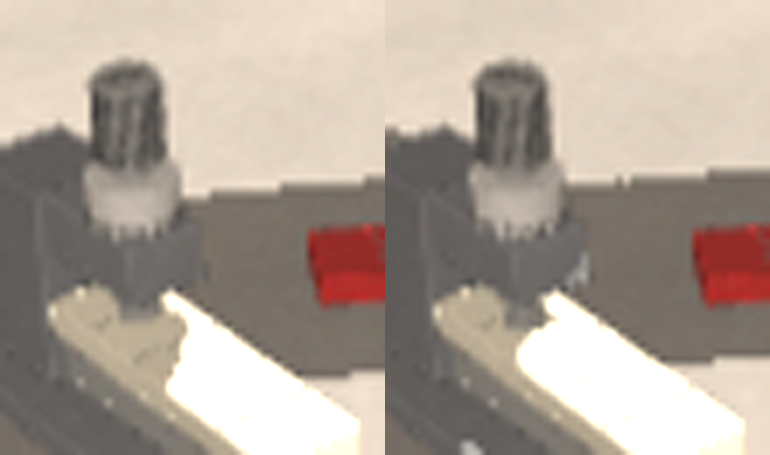

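View pics/top9.png

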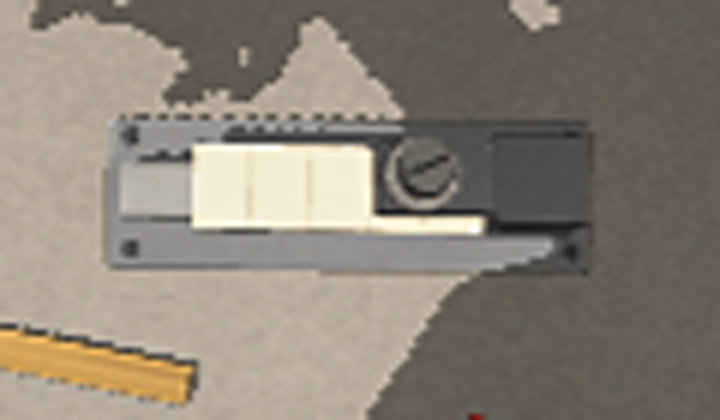

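View pics/scene9f.png

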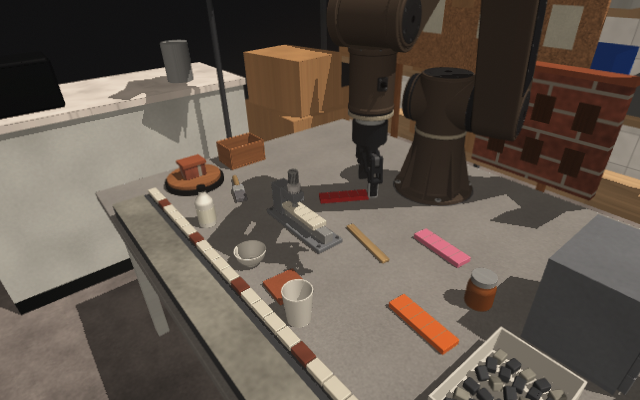

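```bash
python3 -c "
from station import job
print(job.sign_off())"
```

```text
the job is handed in; nothing more can be done
None
```

I laid the slab flat along the gauge's rest, under the spindle and against the upright, and let go of it. I then turned the ratchet cap about 4.45 rad clockwise. The job was handed in at about 29 s, with the gripper open and away from everything.

- **Slab position:** After the first placing, the top picture showed the slab about 2.5 mm off the rest's centre line. I gripped it again in line with the rest and pushed it home with about 23 N. The later top picture shows it centred to within about 0.5 mm. After the re-seat I could not get a reliable reading of its squareness, because the edge fit was noisy. Before it the slab read about 0.006 rad off the rest.
- **Ratchet:** At most 3.6 rad was needed for contact plus a sixth of a turn, so the turn leaves margin. The mark on the cap moved by about that amount, so the cap was not slipping in the fingers. The torque about the spindle rose from about 0.03–0.05 to about 0.1 N m, which fits the ratchet slipping. Later readings were lower and less steady (0.06–0.09 N m), with side forces of up to 11 N on the gripper.
- **Not seen directly:** I had no reading of the spindle's contact or the slip angle. The scene picture shows the foot lower and apparently on the slab, but the image is too coarse to prove it.
- **Other things:** The wooden slat, the nearest bystander, has its free end where it was at the start. I saw nothing else disturbed in the last scene picture, but I did not measure the others.

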